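# Mount the gear bar between its centres and move the hooks onto it

## Robot

A 7-joint arm with a two-finger parallel gripper is mounted at the origin on the work surface. World frame = base frame: x ahead of the robot, y to its left, z up, the work surface at z = 0. Lengths are in m, angles in rad, forces in N, time in s.
With the tool pointing down it reaches from about 0.4 to 0.85 m from the base axis. Payload 4.5 kg.
Tool frame: the origin (TCP) lies between the finger pads; the fingertips stand r.tip_reach ahead of it and the grasp point (between the pads) lies 3 mm ahead of it (r.tip_reach is the distance from the TCP to the fingertips, in m); z points along the fingers, y is the line along which they close (so a half turn about z gives the same grasp; the last joint's range is limited). The gripper opens to 88 mm and grips with 3 to 60 N. Pads are 18 mm wide; open, the fingers measure 123 mm over their backs; the gripper's body (75 mm by 187 mm) begins 45 mm behind the grasp point.
Start: joints at [1.135, 0.689, -0.195, 1.565, 0.157, 0.902, -0.215], TCP at [0.283, -0.557, 0.236] pointing down, gripper open.
Joint ranges: [-3.01, 3.01], [-0.46, 2.08], [-1.47, 1.51], [0.13, 2.56], [-1, 4.14], [0.04, 2.09], [-2.66, 2.66]. Speed limits (rad/s): [2.57, 2.57, 3.14, 3.14, 3.14, 3.14, 3.14].

## Interface

Orientations are given as a unit quaternion [x, y, z, w].
In Python, from plant import r gives the robot as it stands.
- The arm moves only by the tool step_arm, never from a script. Its argument "motion" is a list of rows, each an object with "dp": the shift along the tool's x, y, z in mm, a list of three; "twist": the turn, a rotation vector about the tool's x, y, z in rad, a list of three; "hand": the opening, from -1 (shut) to 1 (fully open). In form: [{"dp": [dx, dy, dz], "twist": [rx, ry, rz], "hand": hand}, ...]. A call has 1 to 5 rows; each row is the pose to reach, as a shift and turn from the pose commanded when the call began, along the tool's axes at that moment; what a row does not reach only later rows make up. A row lasts 1/8 s, in which the tool goes at most 62.5 mm and 10.7 degrees, less where a joint would pass 70% of its speed; a pose out of reach is approached as far as the arm can. A call with a gripper value outside its range is refused whole. The fingers move at their own pace and stop on an object; "force" is the grip in N (left out, the last holds). Time passes only in rows, so rows that repeat a pose let the fingers close. It gives the time, the measured TCP pose, the force, the opening and the grip force at its end, in the units of the state.
- r.get_state(): the state, without advancing time (a new reading comes with each control period).
- r.snapshot(name): name is "side" or "top" or "wrist"; returns a dict with "pixels" (480x640x3 uint8, red, green, blue), "depth" (480x640 float32, m along the optical axis (not along the pixel's ray), 0 where there is no reading), "fx", "fy", "cx", "cy" (pixels), "xyz" and "orientation" of the camera in the world; the wrist camera has in their place "mount" (4x4, takes a point from camera to tool coordinates, whose origin is the TCP and whose axes are the flange's). Camera axes: x right, y down, z forward; pixel columns grow to the right and rows downward; lengths in m; the calibration is good to about 2 mm. A picture is of the moment at which its call begins: read the wrist's pose just before it.
- r.finish_job(): hands the job in; it is judged then, once.
Trained networks look in the newest picture that a camera, given by its name, has taken for a name from the list of things; names that differ only in an ending like _2 or _b are one class to them, and where a whole thing is asked for, a point or a joint stands for the part that bears it (a point fixed in the world has none). Each returns a list of dicts, best first, with "score" (0 to 1); they miss things now and then, are a little off and sometimes report something else, mostly with a low value. They report only what shows in the picture. A call takes as long as a camera call. They do not tell look-alikes from the thing itself.
- r.search_frame(camera, thing): "at" ([x, y, z] in m, in the coordinates of the camera as it stood for that picture, good to about 4 mm: the middle of the surface that is visible of it).
The state is a dict: "clock": time; "q": joint angles; "qd": joint speeds; "joint_torque": joint torques, N m; "tool_pos": TCP position; "eef_rot": TCP orientation; "contact_force": force on the tool from outside, world axes, zero at the start; "moment": the same for the moment, N m; "opening": opening from 0.0 (shut) to 1.0 (fully open); "finger_force": force on a finger pad.
Only numpy, scipy, OpenCV 4.12 (cv2) and the standard library are available. Lean on these libraries where they do the work, as an engineer would, in place of code of your own. Each camera call takes 0.05 s, during which the arm holds its last target. There are 200 camera calls.

## Task

Get the gear bar ready for hanging kit: slide the red tailstock back, lay the oak bar in the two cradles of the stand, and slide the tailstock in until both ends of the bar are fully home in their cups. Only then lift each gear hook up off its peg on the peg rail and hang it over the bar between the two cradles, hanging straight and still. Leave the climbing gear and the wax iron on the bench where they are.

Things in the scene. Friction and masses are not known exactly. Their poses are not given: they have to be found in the camera images.
- oak_bar: loose oak bar lying on the bench: 280 mm long, 18 mm square, with a round spigot 12 mm in diameter and 15 mm long on each end (310 mm overall); 90 g. Origin at its centre, x along its length; the two ends are alike and any of its four sides may be up.
- bar_stand_axis (a point): point on the centre line of the fixed bar stand, midway between its two dark cradles, 140 mm above the bench; y runs along the centre line from red tailstock to blue headstock, z up. A seated bar has its origin here and lies along y. Both stocks: blocks 44 mm wide (x), 23 mm long, reaching 22 mm above the centre line. Base rail 60 mm wide, 20 mm high.
- cradle (a point): one of the two dark cradles, 95 mm from bar_stand_axis on the headstock side (its twin is at -95 mm); point at mid-length on the channel floor, 131 mm above the bench; axes as bar_stand_axis. 12 mm long in y; channel 20 mm wide, walls upright for 9 mm, then flared to about 40 mm wide at 25 mm above the floor.
- head_cup (a point): centre of the mouth of the blue headstock's cup, 143 mm from bar_stand_axis along y; it faces the tailstock (-y). Cup 17 mm square, 13 mm deep. The red tailstock has the same cup facing +y, its mouth at y = -213 mm + joint value from bar_stand_axis.
- tailstock (a joint): slide of the red tailstock, m: 0 fully back, grows towards the headstock, stop at 0.080; about 0.072 when holding a bar fully home at both ends. Friction 3 N, stays put. The bar fits down between the cup mouths only below about 0.035; laid down midway between them, it is pushed home by the tailstock.
- tailstock_grip (a point): middle of the black grip block, 22 x 22 mm and 44 mm tall, that stands on top of the red tailstock; 186 mm above the bench, top at 208 mm; moves with the tailstock. Axes as bar_stand_axis.
- peg_rail: fixed dark wooden peg rail; origin at the centre of its underside, front -x. Base 110 x 310 mm. Four flat steel pegs, 18 mm wide, tops 160 mm up, at y = -105, -35, 35, 105 mm, stick out from the beam (front face x = 20 mm, top 165 mm up) to x = -45 mm; the last 6 mm turn up by 8 mm. Hooks hang on them at about x = -9 mm.
- hook1: gear hook: aluminium strip 16 mm wide (y), 6 mm thick, bent like a staple, 44 mm wide (x), mouth down, small barb on the -x leg; orange grip block on top, 26 (x) x 16 (y) mm, z 61 to 101 mm; 70 g. Origin: centre of its underside, z up. The underside of its arch (z = 55 mm) rests on peg or bar; 32 mm between the legs, which end at z = 0. 2 to 4 of hook1..4 are present; absent: None.
- hook2: gear hook, same as hook1; may be absent (None).
- hook3: gear hook, same as hook1; may be absent (None).
- hook4: gear hook, same as hook1; may be absent (None).
- cam: blue climbing cam with a steel stem, lying, 160 mm long along x from -26 to 135 mm, 72 mm wide, 28 mm high; origin under the stem's end ring. Leave alone.
- belay_device: black belay device 62 x 50 x 24 mm; origin at the centre of its underside. Leave alone.
- carabiner1: silver carabiner lying flat, 104 x 60 x 10 mm, one of three in a row; origin at the centre of its underside. Leave alone.
- carabiner2: silver carabiner lying flat, 104 x 60 x 10 mm, one of three in a row; origin at the centre of its underside. Leave alone.
- carabiner3: silver carabiner lying flat, 104 x 60 x 10 mm, one of three in a row; origin at the centre of its underside. Leave alone.
- wax_iron: stainless wax iron base 75 x 125 mm, 22 mm high; origin at the centre of its underside. Leave alone.
Mind the look-alikes: they are no part of the job. Leave any yellow look-alike of the hook4 alone.

How it is judged:
By the outcome, as a careful person would: the job done as asked, in the order asked, and still so for the second after the job is handed in, with the robot touching nothing.
Of hook1, hook2, hook3, hook4 only 2 to 4 are there at a start; the rules pass over those that are not, and their reading is None.
At some moment in a run one of oak_bar may be knocked a few centimetres aside while the robot is not near it.
It also fails if it takes over 210 s, if anything falls off the work surface, if the arm or the gripper's body presses on something with over 40 N, if the wrist force passes 120 N, or if a joint passes its speed limit or range.

## Working session

There is one attempt and no reset: what is moved stays moved. The work goes in short steps, Python scripts to look and compute and a tool call to move; the robot and the scene stay as the last step left them, time stands still between calls to the robot, and variables do not carry over. Pictures are saved under pics/ and viewed, at most 14 in all, crops included, and the job is handed in when it is done.

Besides the shell and the picture viewer there is one more tool, called after ">>>" as name([rows], argument=value, ...), one row to a line, values as JSON. step_arm: Moves the arm, as the interface text tells. Its arguments: {"type":"object","properties":{"motion":{"type":"array"},"force":{"type":"number"}},"required":["motion"]}

```bash
mkdir -p pics; ls; cat > h.py <<'E'
from plant import r
import numpy as np, cv2
from scipy.spatial.transform import Rotation as R
def T(p,q):
    M=np.eye(4); M[:3,:3]=R.from_quat(q).as_matrix(); M[:3,3]=p; return M
def snap(cam,save=None):
    s=r.get_state(); d=r.snapshot(cam)
    d['M']=T(s['tool_pos'],s['eef_rot'])@np.array(d['mount']) if cam=='wrist' else T(d['xyz'],d['orientation'])
    if save: cv2.imwrite(f'pics/{save}.png',cv2.cvtColor(d['pixels'],cv2.COLOR_RGB2BGR))
    return d
def w(d,p): return d['M'][:3,:3]@np.array(p)+d['M'][:3,3]
def cloud(d):
    v,u=np.mgrid[:480,:640]; z=d['depth']
    P=np.stack([(u-d['cx'])/d['fx']*z,(v-d['cy'])/d['fy']*z,z],-1)
    W=P@d['M'][:3,:3].T+d['M'][:3,3]; W[z==0]=np.nan; return W
def proj(d,p):
    c=d['M'][:3,:3].T@(np.array(p)-d['M'][:3,3]); return (d['fx']*c[0]/c[2]+d['cx'],d['fy']*c[1]/c[2]+d['cy'])
def find(cam,d,t,n=6):
    for o in r.search_frame(cam,t)[:n]:
        print(cam,t,round(o['score'],2),np.round(w(d,o['at']),3),np.round(proj(d,w(d,o['at']))))
E
python3 - <<'E'
from h import *
for c in('top','side'):
    d=snap(c,c+'1'); np.savez(c+'1.npz',**d)
    for t in('oak_bar','cradle','head_cup','tailstock','tailstock_grip','peg_rail','hook1'): find(c,d,t)
s=r.get_state(); print(s['eef_rot'],s['tool_pos'],r.tip_reach,s['clock'])
E
```

```text
pics
top oak_bar 0.86 [ 0.485 -0.171  0.016] [414. 246.]
top oak_bar 0.51 [ 0.356 -0.128  0.01 ] [397. 293.]
top cradle 0.76 [ 0.619 -0.145  0.023] [405. 197.]
top cradle 0.4 [0.453 0.38  0.166] [200. 251.]
top head_cup 0.82 [ 0.624 -0.145  0.017] [405. 196.]
top tailstock 0.77 [ 0.62  -0.24   0.126] [450. 192.]
top tailstock_grip 0.97 [ 0.62  -0.244  0.122] [451. 192.]
top hook1 0.8 [0.455 0.377 0.166] [202. 250.]
top hook1 0.69 [0.416 0.521 0.06 ] [154. 266.]
top hook1 0.64 [0.484 0.322 0.168] [225. 239.]
top hook1 0.6 [0.519 0.26  0.166] [251. 225.]
top hook1 0.55 [0.408 0.15  0.022] [296. 272.]
top hook1 0.53 [0.552 0.201 0.166] [276. 212.]
side cradle 0.84 [ 0.619 -0.104  0.034] [337. 222.]
side cradle 0.57 [ 0.62  -0.242  0.113] [367. 182.]
side head_cup 0.68 [ 0.619 -0.242  0.115] [367. 181.]
side head_cup 0.6 [ 0.615 -0.11   0.031] [340. 222.]
side tailstock 0.59 [ 0.619 -0.244  0.116] [368. 181.]
side tailstock 0.45 [0.404 0.16  0.021] [329. 309.]
side tailstock_grip 0.97 [ 0.617 -0.237  0.111] [367. 183.]
side peg_rail 0.79 [0.487 0.341 0.013] [251. 336.]
side hook1 0.95 [0.444 0.403 0.164] [232. 318.]
side hook1 0.88 [0.481 0.333 0.164] [248. 291.]
side hook1 0.77 [0.548 0.214 0.164] [269. 250.]
side hook1 0.72 [0.407 0.529 0.056] [200. 401.]
side hook1 0.61 [0.509 0.274 0.162] [260. 271.]
side hook1 0.26 [ 0.476 -0.153  0.023] [384. 237.]
[9.72528204e-01 2.32785071e-01 7.54268186e-06 5.23054497e-05] [ 0.28299416 -0.55729061  0.23636311] 0.022 0.8
```

View pics/top1.png

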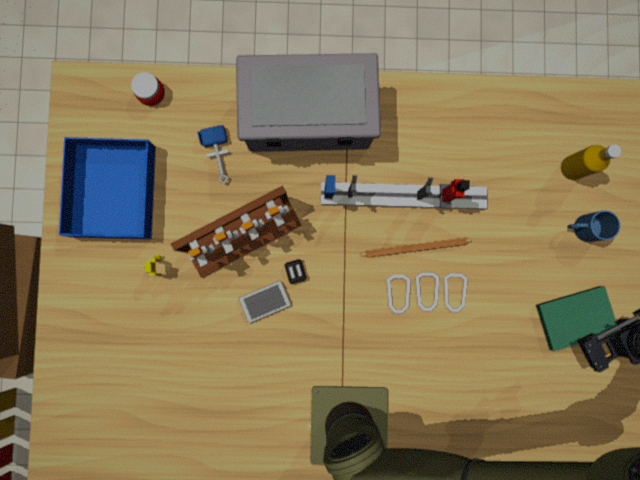

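View pics/side1.png

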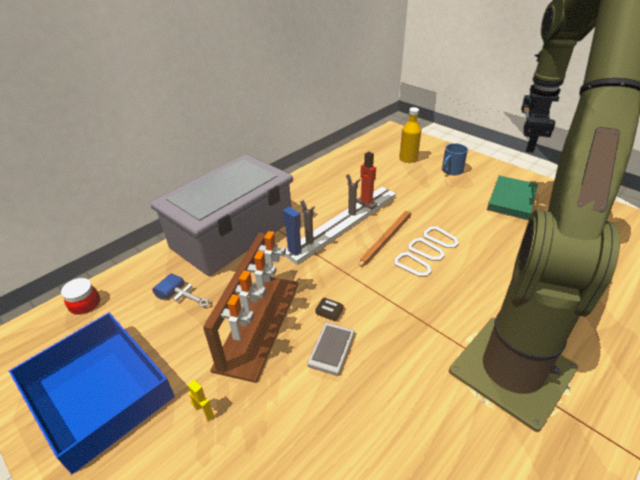

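The top view shows four orange-gripped hooks on the rail at about (195,252), (222,237), (248,225) and (273,211). The yellow hook at (153,265) is the look-alike, so I leave it. The oak bar spans (363,254) to (470,240). The stand runs from the blue headstock (330,187) to the red tailstock (457,190), with the cradles at (351,187) and (425,188). Next I'll measure these by colour and depth.

```bash
python3 - <<'E'
from h import *
for c in('top','side'):
    d=dict(np.load(c+'1.npz')); W=cloud(d); hsv=cv2.cvtColor(d['pixels'],cv2.COLOR_RGB2HSV); H,S,V=[hsv[...,i].astype(int) for i in range(3)]
    def rep(n,m,zlo,zhi,box,minn=5):
        m=m&(W[...,2]>zlo)&(W[...,2]<zhi)&(W[...,0]>box[0])&(W[...,0]<box[1])&(W[...,1]>box[2])&(W[...,1]<box[3])
        k,l,st,ce=cv2.connectedComponentsWithStats(m.astype(np.uint8),connectivity=8)
        for i in range(1,k):
            if st[i,4]<minn: continue
            P=W[l==i]; pc=P-P.mean(0); a=np.linalg.svd(pc[:,:2],full_matrices=False)[2][0]; t=pc[:,:2]@a
            print(c,n,st[i,4],'mean',P.mean(0).round(4),'med',np.median(P,0).round(4),'min',P.min(0).round(3),'max',P.max(0).round(3),'ang',round(np.degrees(np.arctan2(a[1],a[0])),1),'len',round(np.ptp(t),3), 'mid',(P.mean(0)[:2]+a*(t.max()+t.min())/2).round(4))
    al=(.3,.8,-.5,.6)
    rep('bar',(S>60),.008,.05,(.4,.56,-.4,0),60)
    rep('hook',(H<18)&(S>180)&(V>140),.125,.25,(.35,.7,.1,.5))
    rep('red',((H<6)|(H>174))&(S>150)&(V>80),.05,.25,(.5,.75,-.45,0))
    rep('redtop',((H<6)|(H>174))&(S>150)&(V>80),.155,.25,(.5,.75,-.45,0))
    rep('blue',(H>100)&(H<130)&(S>120),.05,.3,(.5,.75,-.2,.3))
    rep('bluetop',(H>100)&(H<130)&(S>120),.155,.3,(.5,.75,-.2,.3))
    rep('griptop',V<90,.19,.25,(.5,.75,-.45,0.1))
    rep('cradle',V<110,.13,.18,(.55,.7,-.3,0.1))
    rep('rail',S<60,.012,.03,(.5,.72,-.4,.2),50)
    rep('beam',V<200,.155,.175,(.3,.7,.1,.6),50)
E
```

```text
top bar 712 mean [ 0.4832 -0.1759  0.0182] med [ 0.4831 -0.1759  0.0183] min [ 0.455 -0.328  0.008] max [ 0.512 -0.026  0.027] ang -81.2 len 0.306 mid [ 0.4834 -0.1773]
top red 20 mean [ 0.6397 -0.2455  0.1699] med [ 0.6401 -0.2448  0.1625] min [ 0.635 -0.254  0.157] max [ 0.644 -0.241  0.21 ] ang 134.4 len 0.015 mid [ 0.6408 -0.2466]
top red 83 mean [ 0.6157 -0.248   0.1526] med [ 0.6139 -0.2456  0.161 ] min [ 0.603 -0.265  0.121] max [ 0.636 -0.241  0.171] ang -148.7 len 0.039 mid [ 0.6166 -0.2474]
top redtop 20 mean [ 0.6397 -0.2455  0.1699] med [ 0.6401 -0.2448  0.1625] min [ 0.635 -0.254  0.157] max [ 0.644 -0.241  0.21 ] ang 134.4 len 0.015 mid [ 0.6408 -0.2466]
top redtop 53 mean [ 0.6101 -0.2509  0.1628] med [ 0.6094 -0.2505  0.1627] min [ 0.603 -0.265  0.156] max [ 0.624 -0.241  0.171] ang -113.4 len 0.028 mid [ 0.6096 -0.2518]
top blue 182 mean [0.6216 0.0689 0.1518] med [0.6199 0.069  0.1613] min [0.604 0.058 0.054] max [0.646 0.079 0.168] ang 177.4 len 0.043 mid [0.6251 0.0688]
top bluetop 148 mean [0.6246 0.0686 0.1618] med [0.6241 0.0688 0.1621] min [0.604 0.058 0.155] 
[... 4739 characters left out ...]
x [0.651 0.084 0.161] ang -163.2 len 0.049 mid [0.6254 0.0784]
side rail 1501 mean [ 0.62   -0.1181  0.0194] med [ 0.6172 -0.1045  0.0194] min [ 0.593 -0.369  0.012] max [0.659 0.093 0.03 ] ang 90.3 len 0.462 mid [ 0.6202 -0.1379]
side beam 1428 mean [0.5059 0.3412 0.163 ] med [0.4946 0.3494 0.1636] min [0.415 0.18  0.155] max [0.618 0.456 0.175] ang 124.0 len 0.307 mid [0.5262 0.3111]
side beam 140 mean [0.5396 0.2043 0.1622] med [0.5412 0.2024 0.1608] min [0.518 0.181 0.155] max [0.567 0.229 0.175] ang 64.0 len 0.052 mid [0.5398 0.2048]
side beam 145 mean [0.5027 0.2645 0.1624] med [0.504  0.2615 0.1606] min [0.484 0.243 0.155] max [0.522 0.289 0.175] ang 75.4 len 0.048 mid [0.5031 0.2658]
```

```bash
cat >> h.py <<'E'
def plan(*wps):
    "wps: (x,y,z,yaw_deg[,rows]) of TCP, tool down; prints per call dp (mm) and twist, from the measured pose"
    s=r.get_state(); p=np.array(s['tool_pos']); A=R.from_quat(s['eef_rot'])
    print('now',p.round(4),'yaw',np.degrees(np.arctan2(*A.as_matrix()[1::-1,0])).round(2),'F',np.round(s['contact_force'],1),'t',round(s['clock'],1),'op',round(s['opening'],3))
    for x,y,z,yaw in wps:
        B=R.from_euler('z',yaw,degrees=True)*R.from_quat([1,0,0,0]); t=np.array([x,y,z])
        while 1:
            tw=(A.inv()*B).as_rotvec(); d=t-p; n=max(np.linalg.norm(d)/.06,np.linalg.norm(tw)/.18)
            f=min(1,4.5/max(n,1e-6)); tw=(tw*f).round(3); dp=(A.inv().apply(d*f)*1000).round(1)
            print('dp',dp.tolist(),'tw',tw.tolist(),'rows',int(np.ceil(n*f)))
            p=p+A.apply(dp/1000); A=A*R.from_rotvec(tw)
            if f==1: break
E
python3 - <<'E'
from h import *
d=dict(np.load('top1.npz')); W=cloud(d)
m=(W[...,0]>.6)&(W[...,0]<1)&(W[...,2]>.07)&(W[...,1]>-.23)&(W[...,1]<.5)&~((W[...,0]<.66)&(W[...,1]<.1))
P=W[m]; print(np.percentile(P,[1,50,99],axis=0).round(3))
plan((.5,-.35,.30,60),(.625,-.2495,.26,90))
E
```

```text
[[ 0.726 -0.045  0.085]
 [ 0.831  0.13   0.174]
 [ 0.948  0.301  0.181]]
now [ 0.283  -0.5573  0.2364] yaw 26.92 F [-0.1 -0.6  0.3] t 0.8 op 0.999
dp [252.9, -76.2, -56.0] tw [0.0, 0.0, -0.508] rows 5
dp [35.1, 7.7, -7.6] tw [0.0, 0.0, -0.069] rows 1
dp [149.6, 58.0, 39.9] tw [0.0, 0.0, -0.524] rows 3
```

>>> step_arm([
  {"dp": [50, -15, -56], "twist": [0, 0, -0.1], "hand": 1},
  {"dp": [100, -30, -56], "twist": [0, 0, -0.2], "hand": 1},
  {"dp": [150, -45, -56], "twist": [0, 0, -0.3], "hand": 1},
  {"dp": [200, -60, -56], "twist": [0, 0, -0.4], "hand": 1},
  {"dp": [250, -75, -56], "twist": [0, 0, -0.5], "hand": 0.2},
])

```text
clock: 1.42
tool_pos: [0.473, -0.3761, 0.2926]
eef_rot: [0.884, 0.468, 0.0, 0.0]
contact_force: [-0.4, -0.2, -0.1]
opening: 0.907
finger_force: 0.0
```

```bash
python3 - <<'E'
from h import *
plan((.625,-.22,.29,90))
E
```

```text
now [ 0.473  -0.3761  0.2926] yaw 55.75 F [-0.4 -0.2 -0.1] t 1.4 op 0.907
dp [214.6, 37.8, 2.5] tw [0.0, 0.0, -0.598] rows 4
```

>>> step_arm([
  {"dp": [55, 9, 0], "twist": [0, 0, -0.15], "hand": 0.2},
  {"dp": [110, 18, 0], "twist": [0, 0, -0.3], "hand": 0.2},
  {"dp": [165, 28, 0], "twist": [0, 0, -0.45], "hand": 0.2},
  {"dp": [215, 38, 0], "twist": [0, 0, -0.598], "hand": 0.2},
  {"dp": [215, 38, 0], "twist": [0, 0, -0.598], "hand": 0.2},
])

```text
clock: 2.05
tool_pos: [0.6276, -0.2156, 0.2921]
eef_rot: [0.705, 0.709, 0.002, -0.001]
contact_force: [-0.8, -0.8, -0.3]
opening: 0.601
finger_force: 0.0
```

```bash
python3 - <<'E'
from h import *
d=snap('wrist','w1'); np.savez('w1.npz',**d)
for t in('tailstock_grip','cradle','oak_bar'): find('wrist',d,t)
W=cloud(d); V=d['pixels'].max(-1)
m=(W[...,2]>.195)&(W[...,2]<.22)&(V<100)&(abs(W[...,0]-.625)<.03)&(abs(W[...,1]+.25)<.05)
if m.sum(): P=W[m]; print(m.sum(),P.mean(0),P.min(0),P.max(0))
plan((.625,-.25,.194,90))
E
```

```text
wrist tailstock_grip 0.47 [ 0.627 -0.152  0.025] [316. 151.]
wrist cradle 0.88 [ 0.626 -0.154  0.021] [315. 152.]
wrist oak_bar 0.62 [ 0.487 -0.151  0.02 ] [201. 149.]
856 [ 0.62693595 -0.24997967  0.20655373] [ 0.61645234 -0.26263968  0.19535474] [ 0.63691333 -0.24063608  0.20922078]
now [ 0.6238 -0.2234  0.2922] yaw 89.66 F [-0.9 -1.   0.9] t 2.2 op 0.6
dp [-26.4, 1.5, 98.3] tw [-0.001, 0.002, -0.006] rows 2
```

View pics/w1.png

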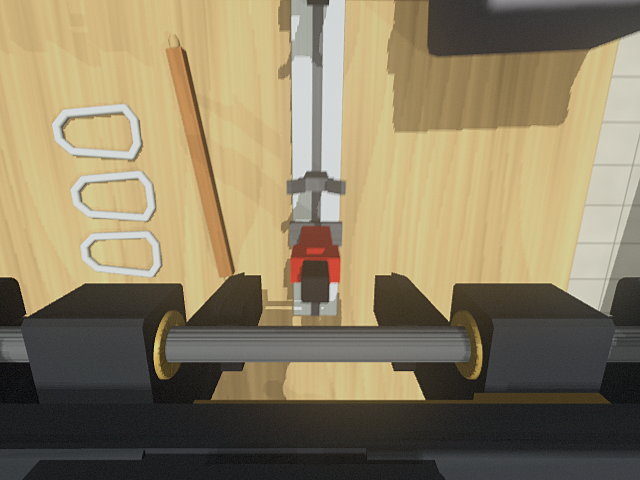

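The wrist view shows the tailstock grip at (316,282) between the fingers, with the stand rail running straight up the picture. I descend and grip.

>>> step_arm([
  {"dp": [-13, 1.5, 40], "twist": [0, 0, -0.006], "hand": 0.2},
  {"dp": [-26.5, 1.5, 70], "twist": [0, 0, -0.006], "hand": 0.2},
  {"dp": [-26.5, 1.5, 98], "twist": [0, 0, -0.006], "hand": 0.2},
  {"dp": [-26.5, 1.5, 98], "twist": [0, 0, -0.006], "hand": -0.6},
  {"dp": [-26.5, 1.5, 98], "twist": [0, 0, -0.006], "hand": -0.9},
], force=20)

```text
clock: 2.88
tool_pos: [0.6266, -0.2487, 0.1957]
eef_rot: [0.706, 0.708, 0.0, 0.001]
contact_force: [-0.1, 0.3, 0.5]
opening: 0.393
finger_force: 0.0
```

>>> step_arm([
  {"dp": [0, 0, 0], "twist": [0, 0, 0], "hand": -1},
  {"dp": [0, 0, 0], "twist": [0, 0, 0], "hand": -1},
  {"dp": [0, 0, 0], "twist": [0, 0, 0], "hand": -1},
  {"dp": [0, 0, 0], "twist": [0, 0, 0], "hand": -1},
])

```text
clock: 3.38
tool_pos: [0.6267, -0.2481, 0.1959]
eef_rot: [0.706, 0.708, 0.0, 0.001]
contact_force: [-1.9, 0.4, 6.1]
opening: 0.246
finger_force: 20.0
```

>>> step_arm([
  {"dp": [-12, 0, 0], "twist": [0, 0, 0], "hand": -1},
  {"dp": [-25, 0, 0], "twist": [0, 0, 0], "hand": -1},
  {"dp": [-37, 0, 0], "twist": [0, 0, 0], "hand": -1},
  {"dp": [-50, 0, 0], "twist": [0, 0, 0], "hand": -1},
  {"dp": [-58, 0, 0], "twist": [0, 0, 0], "hand": -1},
])

```text
clock: 4.0
tool_pos: [0.6265, -0.3049, 0.1959]
eef_rot: [0.706, 0.708, 0.001, -0.0]
contact_force: [-3.9, 3.6, 7.4]
opening: 0.245
finger_force: 20.0
```

>>> step_arm([
  {"dp": [0, 0, 0], "twist": [0, 0, 0], "hand": -1},
  {"dp": [0, 0, 0], "twist": [0, 0, 0], "hand": 0.1},
  {"dp": [0, 0, 0], "twist": [0, 0, 0], "hand": 0.1},
  {"dp": [0, 0, -50], "twist": [0, 0, 0], "hand": 0.1},
  {"dp": [0, 0, -100], "twist": [0, 0, 0], "hand": 0.1},
])

```text
clock: 4.62
tool_pos: [0.6261, -0.3058, 0.2948]
eef_rot: [0.706, 0.708, -0.0, -0.001]
contact_force: [0.8, 0.0, 0.0]
opening: 0.55
finger_force: 0.0
```

```bash
python3 - <<'E'
from h import *
d=snap('top'); W=cloud(d); hsv=cv2.cvtColor(d['pixels'],cv2.COLOR_RGB2HSV)
m=(hsv[...,1]>60)&(W[...,2]>.008)&(W[...,2]<.03)&(W[...,0]>.42)&(W[...,0]<.55)&(W[...,1]>-.4)&(W[...,1]<0.05)
P=W[m];print(len(P),np.median(P,0),P.min(0),P.max(0))
plan((.49,-.18,.20,98.8))
E
```

```text
748 [ 0.48275787 -0.17739904  0.01776845] [ 0.42448432 -0.39526189  0.00805334] [0.54861638 0.02031128 0.02784671]
now [ 0.6298 -0.3064  0.3033] yaw 90.13 F [1.8 0.3 5. ] t 4.7 op 0.551
dp [127.1, -140.7, 101.2] tw [0.011, 0.004, -0.151] rows 4
```

>>> step_arm([
  {"dp": [35, -45, 0], "twist": [0, 0, -0.07], "hand": 0.1},
  {"dp": [70, -90, 0], "twist": [0, 0, -0.15], "hand": 0.1},
  {"dp": [100, -143, 30], "twist": [0, 0, -0.15], "hand": 0.1},
  {"dp": [100, -143, 70], "twist": [0, 0, -0.15], "hand": 0.1},
  {"dp": [100, -143, 70], "twist": [0, 0, -0.15], "hand": 0.1},
])

```text
clock: 5.3
tool_pos: [0.4809, -0.2059, 0.2226]
eef_rot: [0.651, 0.759, -0.001, -0.002]
contact_force: [1.1, -1.0, 0.2]
opening: 0.551
finger_force: 0.0
```

>>> step_arm([
  {"dp": [0, 0, 0], "twist": [0, 0, 0], "hand": 0.1},
  {"dp": [0, 0, 0], "twist": [0, 0, 0], "hand": 0.1},
])

```text
clock: 5.55
tool_pos: [0.485, -0.2068, 0.2256]
eef_rot: [0.651, 0.759, 0.001, 0.002]
contact_force: [0.6, -0.4, -1.1]
opening: 0.549
finger_force: 0.0
```

```bash
cat >> h.py <<'E'
def line(P):
    c=np.median(P,0); pc=P-c; a=np.linalg.svd(pc[:,:2],full_matrices=False)[2][0]; a*=np.sign(a[1]); t=pc[:,:2]@a
    return c,np.degrees(np.arctan2(a[1],a[0])),c[:2]+a*t.min(),c[:2]+a*t.max()
E
python3 - <<'E'
from h import *
d=snap('wrist','w2'); W=cloud(d); hsv=cv2.cvtColor(d['pixels'],cv2.COLOR_RGB2HSV)
m=(hsv[...,1]>60)&(W[...,2]>.013)&(W[...,2]<.026)&(W[...,0]>.44)&(W[...,0]<.53)&(W[...,1]>-.4)&(W[...,1]<0.05)
print(m.sum(),*line(W[m])); print(np.median(W[m][:,2]))
find('wrist',d,'oak_bar')
plan((.4833,-.177,.007,98.8))
E
```

```text
4883 [ 0.48174572 -0.15300947  0.01951699] 98.81858553826495 [ 0.50901075 -0.32875376] [ 0.46172847 -0.02398276]
0.01951698536760821
wrist oak_bar 0.74 [ 0.482 -0.15   0.022] [322. 156.]
now [ 0.4843 -0.2067  0.2253] yaw 98.74 F [ 0.  -0.2  0.8] t 5.7 op 0.547
dp [29.7, 3.0, 218.3] tw [0.002, 0.001, -0.001] rows 4
```

View pics/w2.png

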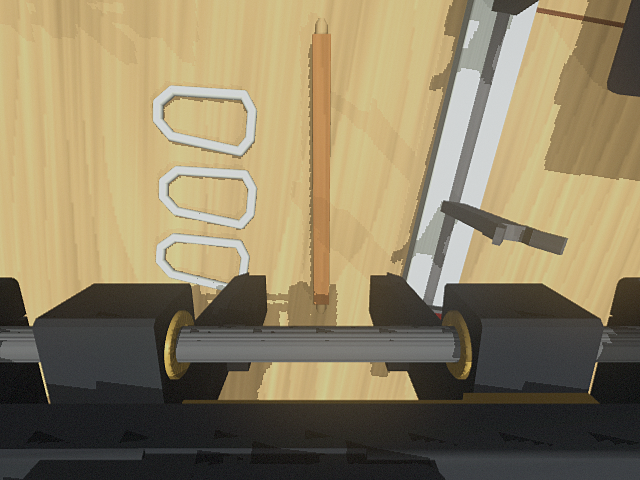

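The bar runs up the picture at column 320, rows 20 to 305, with its centre near (0.4845, -0.1765). The carabiners at columns 155 to 255 are clear of it.

>>> step_arm([
  {"dp": [15, 2, 60], "twist": [0, 0, 0], "hand": 0.1},
  {"dp": [29.5, 2, 110], "twist": [0, 0, 0], "hand": 0.1},
  {"dp": [29.5, 2, 150], "twist": [0, 0, 0], "hand": 0.1},
  {"dp": [29.5, 2, 180], "twist": [0, 0, 0], "hand": 0.1},
  {"dp": [29.5, 2, 199], "twist": [0, 0, 0], "hand": 0.1},
])

```text
clock: 6.28
tool_pos: [0.4812, -0.1769, 0.0242]
eef_rot: [0.651, 0.759, -0.0, 0.0]
contact_force: [0.4, -0.2, 1.0]
opening: 0.549
finger_force: 0.0
```

>>> step_arm([
  {"dp": [0, 0, 0], "twist": [0, 0, 0], "hand": 0},
  {"dp": [0, 0, 0], "twist": [0, 0, 0], "hand": -1},
  {"dp": [0, 0, 0], "twist": [0, 0, 0], "hand": -1},
  {"dp": [0, 0, 0], "twist": [0, 0, 0], "hand": -1},
  {"dp": [0, 0, 0], "twist": [0, 0, 0], "hand": -1},
], force=25)

```text
clock: 6.9
tool_pos: [0.4808, -0.177, 0.0257]
eef_rot: [0.651, 0.759, 0.0, 0.0]
contact_force: [-0.9, -0.8, -0.1]
opening: 0.069
finger_force: 0.0
```

```bash
python3 - <<'E'
from h import *
plan((.484,-.177,.2,98.8))
E
```

```text
now [ 0.4808 -0.177   0.0257] yaw 98.76 F [-0.9 -0.8 -0.1] t 6.9 op 0.069
dp [-0.5, 3.3, -174.3] tw [0.001, 0.0, -0.001] rows 3
```

The fingers closed on nothing, so the bar was probably knocked aside. I rise and look again.

>>> step_arm([
  {"dp": [0, 0, -50], "twist": [0, 0, 0], "hand": -1},
  {"dp": [0, 0, -100], "twist": [0, 0, 0], "hand": -1},
  {"dp": [0, 0, -150], "twist": [0, 0, 0], "hand": 0.1},
  {"dp": [-30, 0, -200], "twist": [0, 0, 0], "hand": 0.1},
  {"dp": [-30, 0, -200], "twist": [0, 0, 0], "hand": 0.1},
])

```text
clock: 7.52
tool_pos: [0.4873, -0.2096, 0.2288]
eef_rot: [0.653, 0.757, 0.001, 0.004]
contact_force: [-0.9, 0.6, -1.6]
opening: 0.322
finger_force: 0.0
```

>>> step_arm([
  {"dp": [0, 0, 0], "twist": [0, 0, 0], "hand": 0.1},
  {"dp": [0, 0, 0], "twist": [0, 0, 0], "hand": 0.1},
])

```text
clock: 7.78
tool_pos: [0.4841, -0.2055, 0.224]
eef_rot: [0.65, 0.76, -0.001, -0.001]
contact_force: [-0.5, 0.8, 0.1]
opening: 0.54
finger_force: 0.0
```

```bash
python3 - <<'E'
from h import *
d=snap('wrist','w3'); W=cloud(d); np.savez('w3.npz',**d); hsv=cv2.cvtColor(d['pixels'],cv2.COLOR_RGB2HSV)
m=(hsv[...,1]>60)&(W[...,2]>.013)&(W[...,2]<.026)&(W[...,0]>.38)&(W[...,0]<.58)&(W[...,1]>-.4)&(W[...,1]<0.05)
print(m.sum(),*line(W[m])); print(np.median(W[m][:,2]))
find('wrist',d,'oak_bar')
plan((.4833,-.177,.026,98.8))
E
```

```text
4839 [ 0.48207773 -0.15388349  0.01953941] 98.88556490126945 [ 0.50935305 -0.32834758] [ 0.46172492 -0.02369857]
0.019539405494463036
wrist oak_bar 0.78 [ 0.484 -0.151  0.018] [325. 160.]
now [ 0.4845 -0.2056  0.2242] yaw 98.85 F [ 1.3  0.3 -0.4] t 7.9 op 0.548
dp [28.2, 3.7, 198.2] tw [-0.002, -0.001, 0.001] rows 4
```

View pics/w3.png

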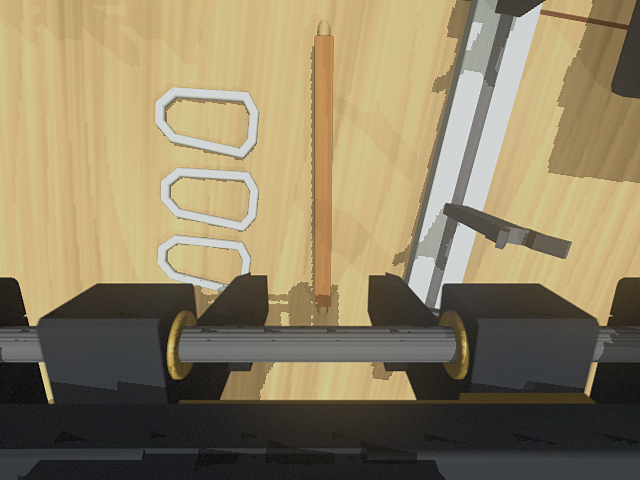

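The bar has not moved and the fingers never touched it. I'll go down again and check the height from the side camera.

>>> step_arm([
  {"dp": [15, 0, 60], "twist": [0, 0, 0], "hand": 0.1},
  {"dp": [28, 0, 110], "twist": [0, 0, 0], "hand": 0.1},
  {"dp": [28, 0, 150], "twist": [0, 0, 0], "hand": 0.1},
  {"dp": [28, 0, 185], "twist": [0, 0, 0], "hand": 0.1},
  {"dp": [28, 0, 198], "twist": [0, 0, 0], "hand": 0.1},
])

```text
clock: 8.5
tool_pos: [0.4796, -0.1779, 0.0252]
eef_rot: [0.65, 0.76, -0.001, -0.002]
contact_force: [-0.2, 0.1, -0.1]
opening: 0.55
finger_force: 0.0
```

>>> step_arm([
  {"dp": [0, 0, 0], "twist": [0, 0, 0], "hand": 0.1},
  {"dp": [0, 0, 0], "twist": [0, 0, 0], "hand": 0.1},
])

```text
clock: 8.75
tool_pos: [0.4817, -0.179, 0.0283]
eef_rot: [0.651, 0.759, 0.0, 0.001]
contact_force: [-0.6, -0.4, 0.4]
opening: 0.555
finger_force: 0.0
```

```bash
python3 - <<'E'
from h import *
plan(); d=snap('side'); u,v=map(int,proj(d,r.get_state()['tool_pos'])); print(u,v, r.tip_reach)
c=d['pixels'][v-80:v+70,u-100:u+100]; cv2.imwrite('pics/s2.png',cv2.cvtColor(cv2.resize(c,None,fx=4,fy=4,interpolation=2),cv2.COLOR_RGB2BGR))
E
```

```text
now [ 0.4817 -0.179   0.0283] yaw 98.76 F [-0.6 -0.4  0.4] t 8.8 op 0.555
388 230 0.022
```

View pics/s2.png

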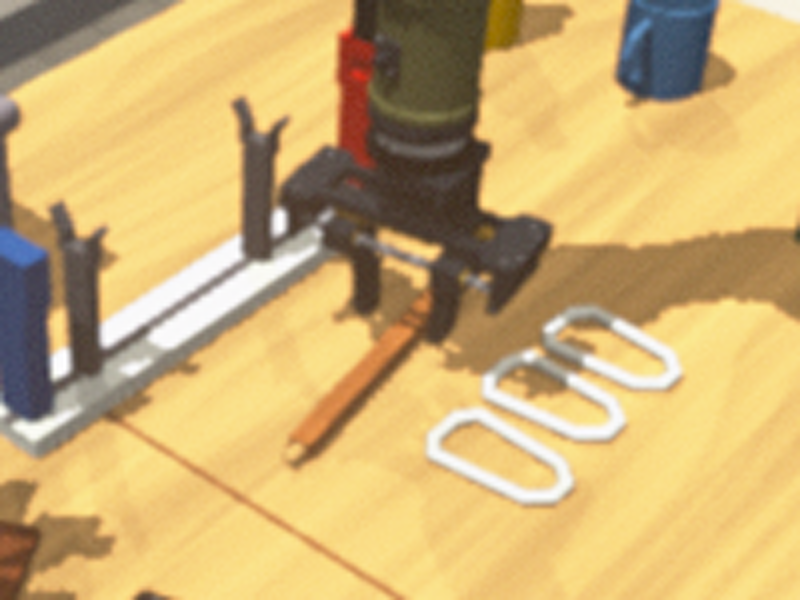

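The fingers straddle the bar (bar end at (295,450), fingertips at (365,310) and (440,335)). I lower a little and close, then check.

>>> step_arm([
  {"dp": [0, 0, 1.5], "twist": [0, 0, 0], "hand": 0.1},
  {"dp": [0, 2, 3], "twist": [0, 0, 0], "hand": -0.3},
  {"dp": [0, 3, 3], "twist": [0, 0, 0], "hand": -0.5},
  {"dp": [0, 3, 3], "twist": [0, 0, 0], "hand": -0.6},
  {"dp": [0, 3, 3], "twist": [0, 0, 0], "hand": -0.65},
], force=25)

```text
clock: 9.43
tool_pos: [0.4839, -0.1784, 0.0243]
eef_rot: [0.651, 0.759, -0.0, 0.0]
contact_force: [-0.6, -0.3, 1.1]
opening: 0.175
finger_force: 0.0
```

>>> step_arm([
  {"dp": [0, 0, 0], "twist": [0, 0, 0], "hand": -0.75},
  {"dp": [0, 0, 0], "twist": [0, 0, 0], "hand": -0.75},
  {"dp": [0, 0, 0], "twist": [0, 0, 0], "hand": -0.75},
])

```text
clock: 9.8
tool_pos: [0.4839, -0.1784, 0.0243]
eef_rot: [0.651, 0.759, -0.0, 0.0]
contact_force: [-0.6, 0.3, -0.2]
opening: 0.127
finger_force: 0.0
```

```bash
python3 - <<'E'
from h import *
plan(); d=snap('side','s3'); u,v=map(int,proj(d,r.get_state()['tool_pos']))
c=d['pixels'][v-50:v+60,u-70:u+70]; cv2.imwrite('pics/s3.png',cv2.cvtColor(cv2.resize(c,None,fx=5,fy=5,interpolation=2),cv2.COLOR_RGB2BGR))
E
```

```text
now [ 0.4839 -0.1784  0.0243] yaw 98.77 F [-0.6  0.3 -0.2] t 9.8 op 0.127
```

View pics/s3.png

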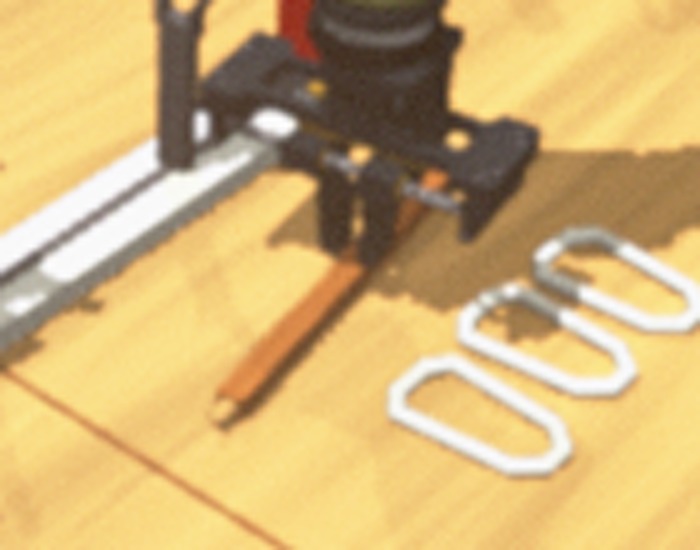

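The closed fingers at (335,240) and (378,250) end on top of the bar, at the projected TCP and not 22 mm beyond it. I measure the tip height from the side depth image.

```bash
python3 - <<'E'
from h import *
d=snap('side'); W=cloud(d); u,v=map(int,proj(d,r.get_state()['tool_pos']))
V=d['pixels'].max(-1)
for du in range(-6,9,2):
    print(u+du,[(int(V[y,u+du]),*W[y,u+du].round(3)[[0,2]].tolist()) for y in range(v-8,v+6,2)])
E
```

```text
381 [(89, 0.502, 0.054), (95, 0.501, 0.047), (94, 0.5, 0.041), (108, 0.502, 0.03), (197, 0.516, 0.002), (251, 0.512, -0.001), (245, 0.506, -0.001)]
383 [(72, 0.495, 0.057), (77, 0.495, 0.049), (76, 0.495, 0.041), (78, 0.495, 0.033), (118, 0.492, 0.03), (225, 0.509, -0.002), (217, 0.486, 0.021)]
385 [(75, 0.491, 0.057), (79, 0.49, 0.05), (78, 0.49, 0.043), (74, 0.49, 0.034), (118, 0.489, 0.027), (163, 0.49, 0.018), (216, 0.485, 0.016)]
387 [(97, 0.492, 0.05), (140, 0.489, 0.045), (130, 0.489, 0.037), (115, 0.513, -0.004), (128, 0.492, 0.017), (153, 0.486, 0.017), (216, 0.481, 0.016)]
389 [(106, 0.475, 0.066), (154, 0.475, 0.059), (133, 0.474, 0.052), (83, 0.471, 0.049), (83, 0.474, 0.036), (102, 0.474, 0.028), (146, 0.478, 0.014)]
391 [(73, 0.47, 0.067), (77, 0.467, 0.064), (84, 0.467, 0.056), (79, 0.466, 0.049), (78, 0.466, 0.042), (85, 0.468, 0.031), (113, 0.479, 0.006)]
393 [(75, 0.461, 0.074), (77, 0.461, 0.067), (74, 0.461, 0.059), (78, 0.461, 0.05), (84, 0.463, 0.04), (108, 0.48, 0.007), (139, 0.48, -0.002)]
395 [(77, 0.461, 0.069), (84, 0.465, 0.055), (85, 0.465, 0.047), (92, 0.482, 0.015), (109, 0.483, 0.005), (140, 0.478, 0.002), (192, 0.475, -0.001)]
```

The tips stand only about 0–2 mm ahead of the reported TCP, not 22 mm. I open the fingers and go about 16 mm lower, watching the force.

>>> step_arm([
  {"dp": [0, 0, -4], "twist": [0, 0, 0], "hand": 0.1},
  {"dp": [0, 0, -4], "twist": [0, 0, 0], "hand": 0.1},
  {"dp": [0, 0, -4], "twist": [0, 0, 0], "hand": 0.1},
  {"dp": [0, 0, 4], "twist": [0, 0, 0], "hand": 0.1},
  {"dp": [0, 0, 8], "twist": [0, 0, 0], "hand": 0.1},
])

```text
clock: 10.52
tool_pos: [0.4836, -0.1783, 0.0157]
eef_rot: [0.651, 0.759, -0.0, -0.0]
contact_force: [-0.3, 1.0, -0.0]
opening: 0.546
finger_force: 0.0
```

>>> step_arm([
  {"dp": [0, 0, 3], "twist": [0, 0, 0], "hand": 0.1},
  {"dp": [0, 0, 6], "twist": [0, 0, 0], "hand": 0.1},
  {"dp": [0, 0, 8], "twist": [0, 0, 0], "hand": 0.1},
])

```text
clock: 10.9
tool_pos: [0.4839, -0.1784, 0.0081]
eef_rot: [0.651, 0.759, -0.0, 0.0]
contact_force: [0.8, 0.2, 0.7]
opening: 0.552
finger_force: 0.0
```

>>> step_arm([
  {"dp": [0, 0, 0], "twist": [0, 0, 0], "hand": -0.2},
  {"dp": [0, 0, 0], "twist": [0, 0, 0], "hand": -1},
  {"dp": [0, 0, 0], "twist": [0, 0, 0], "hand": -1},
  {"dp": [0, 0, 0], "twist": [0, 0, 0], "hand": -1},
  {"dp": [0, 0, 0], "twist": [0, 0, 0], "hand": -1},
], force=25)

```text
clock: 11.52
tool_pos: [0.4841, -0.1784, 0.0085]
eef_rot: [0.651, 0.759, 0.0, 0.0]
contact_force: [1.0, -0.3, 1.4]
opening: 0.2
finger_force: 25.0
```

Gripped: the 17.6 mm opening fits the 18 mm bar. Now I lift it.

>>> step_arm([
  {"dp": [0, 0, -30], "twist": [0, 0, 0], "hand": -1},
  {"dp": [0, 0, -80], "twist": [0, 0, 0], "hand": -1},
  {"dp": [0, 0, -130], "twist": [0, 0, 0], "hand": -1},
  {"dp": [0, 0, -180], "twist": [0, 0, 0], "hand": -1},
  {"dp": [0, 0, -210], "twist": [0, 0, 0], "hand": -1},
], force=30)

```text
clock: 12.15
tool_pos: [0.4841, -0.1786, 0.2206]
eef_rot: [0.651, 0.759, 0.0, 0.001]
contact_force: [0.5, 0.0, -1.4]
opening: 0.201
finger_force: 30.0
```

```bash
python3 - <<'E'
from h import *
plan((.6265,-.122,.22,90),(.6265,-.122,.165,90))
d=snap('side'); W=cloud(d); hsv=cv2.cvtColor(d['pixels'],cv2.COLOR_RGB2HSV)
m=(hsv[...,1]>120)&(hsv[...,0]>6)&(hsv[...,0]<22)&(W[...,2]>.15)&(W[...,2]<.26)&(abs(W[...,0]-.48)<.06)&(abs(W[...,1]+.18)<.2)
P=W[m]; print(len(P),*line(P)); a,b=P[P[:,1]<-.25],P[P[:,1]>-.1]; print(np.median(a,0),np.median(b,0))
E
```

```text
now [ 0.4841 -0.1786  0.2206] yaw 98.75 F [ 0.5  0.  -1.4] t 12.2 op 0.201
dp [34.3, 149.3, 0.9] tw [0.002, 0.001, 0.153] rows 3
dp [-0.1, 0.0, 55.0] tw [0.0, -0.0, -0.0] rows 1
501 [ 0.47250064 -0.12904943  0.228928  ] 98.55249683511383 [ 0.50014478 -0.31286846] [ 0.45665644 -0.02369387]
[ 0.49459183 -0.28530571  0.22709163] [ 0.46238259 -0.06218448  0.22861103]
```

>>> step_arm([
  {"dp": [8, 35, 0], "twist": [0, 0, 0.04], "hand": -1},
  {"dp": [16, 70, 0], "twist": [0, 0, 0.08], "hand": -1},
  {"dp": [24, 105, 0], "twist": [0, 0, 0.12], "hand": -1},
  {"dp": [34.3, 149, 0], "twist": [0, 0, 0.153], "hand": -1},
  {"dp": [34.3, 149, 0], "twist": [0, 0, 0.153], "hand": -1},
])

```text
clock: 12.82
tool_pos: [0.6281, -0.1187, 0.2174]
eef_rot: [0.706, 0.708, 0.001, -0.0]
contact_force: [-0.8, 0.3, -1.1]
opening: 0.196
finger_force: 30.0
```

>>> step_arm([
  {"dp": [0, 0, 0], "twist": [0, 0, 0], "hand": -1},
  {"dp": [0, 0, 0], "twist": [0, 0, 0], "hand": -1},
])

```text
clock: 13.08
tool_pos: [0.6245, -0.123, 0.2179]
eef_rot: [0.707, 0.707, -0.001, -0.0]
contact_force: [-0.3, -1.0, -0.9]
opening: 0.197
finger_force: 30.0
```

```bash
python3 - <<'E'
from h import *
plan((.6265,-.122,.165,90))
d=snap('wrist','w4'); W=cloud(d); np.savez('w4.npz',**d); V=d['pixels'].max(-1)
for c in(.01,-.18):
    for lo,hi in((.13,.14),(.14,.15),(.15,.165)):
        m=(W[...,2]>lo)&(W[...,2]<hi)&(abs(W[...,1]-c)<.02)&(abs(W[...,0]-.626)<.05)&(V<120)
        for sgn in(-1,1):
            P=W[m]; P=P[sgn*(P[:,0]-.6265)>0]
            if len(P)>5: print(c,lo,sgn,len(P),np.percentile(P,[2,50,98],axis=0).round(4)[:,:2].tolist())
d=snap('top'); W=cloud(d);hsv=cv2.cvtColor(d['pixels'],cv2.COLOR_RGB2HSV)
m=(W[...,2]>.2)&(W[...,2]<.245)&(abs(W[...,0]-.626)<.05)&(hsv[...,0]<22)&(hsv[...,1]>100)&(W[...,1]>-.3)&(W[...,1]<.08)
print(m.sum(),*line(W[m]))
E
```

```text
now [ 0.6245 -0.123   0.2179] yaw 89.94 F [-0.3 -1.  -0.9] t 13.1 op 0.197
dp [1.0, 2.1, 52.9] tw [-0.002, 0.001, -0.001] rows 1
0.01 0.13 1 30 [[0.6402, 0.0033], [0.6421, 0.0036], [0.644, 0.0039]]
0.01 0.14 -1 11 [[0.6083, 0.0033], [0.6102, 0.0037], [0.611, 0.004]]
0.01 0.14 1 206 [[0.6396, 0.0034], [0.6417, 0.0078], [0.6465, 0.0151]]
0.01 0.15 -1 224 [[0.6044, 0.0035], [0.6088, 0.008], [0.611, 0.0152]]
0.01 0.15 1 326 [[0.6432, 0.0034], [0.6467, 0.0088], [0.6524, 0.0151]]
431 [ 0.62441373 -0.04026268  0.2278942 ] 90.53129680414654 [ 0.625074   -0.11146508] [0.62374415 0.03194309]
```

View pics/w4.png

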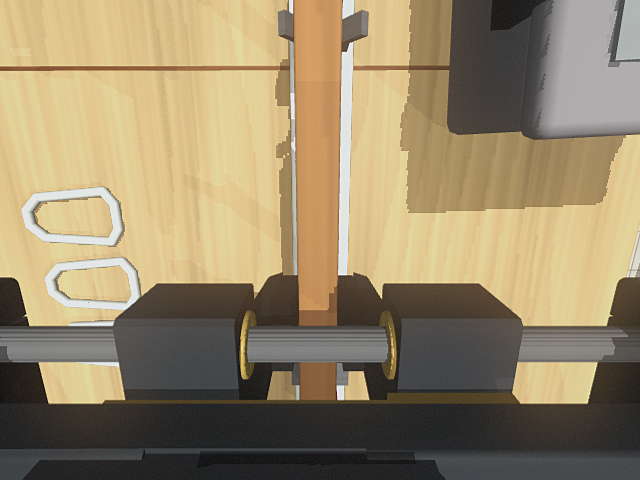

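The bar lies over the rail, with the head cradle at (285,25) to (355,25) and the toolbox clear on the right. The cradle centre is at x≈0.627. I lower in stages.

>>> step_arm([
  {"dp": [0, 2, 15], "twist": [0, 0, 0.005], "hand": -1},
  {"dp": [1, 2.5, 30], "twist": [0, 0, 0.005], "hand": -1},
  {"dp": [1, 2.5, 45], "twist": [0, 0, 0.005], "hand": -1},
  {"dp": [1, 2.5, 55], "twist": [0, 0, 0.005], "hand": -1},
  {"dp": [1, 2.5, 55], "twist": [0, 0, 0.005], "hand": -1},
])

```text
clock: 13.8
tool_pos: [0.6277, -0.1208, 0.1621]
eef_rot: [0.709, 0.705, -0.001, -0.001]
contact_force: [0.8, 0.7, -1.0]
opening: 0.2
finger_force: 30.0
```

>>> step_arm([
  {"dp": [0, 0, 3], "twist": [0, 0, 0], "hand": -1},
  {"dp": [0, 0, 6], "twist": [0, 0, 0], "hand": -1},
  {"dp": [0, 0, 9], "twist": [0, 0, 0], "hand": -1},
  {"dp": [0, 0, 12], "twist": [0, 0, 0], "hand": -1},
  {"dp": [0, 0, 12], "twist": [0, 0, 0], "hand": -1},
])

```text
clock: 14.42
tool_pos: [0.6282, -0.1208, 0.151]
eef_rot: [0.709, 0.705, -0.0, -0.0]
contact_force: [0.0, 0.5, -1.6]
opening: 0.197
finger_force: 30.0
```

>>> step_arm([
  {"dp": [0, -0.5, 2], "twist": [0, 0, 0], "hand": -1},
  {"dp": [0, -0.5, 4], "twist": [0, 0, 0], "hand": -1},
  {"dp": [0, -0.5, 6], "twist": [0, 0, 0], "hand": -1},
  {"dp": [0, -0.5, 8], "twist": [0, 0, 0], "hand": -1},
  {"dp": [0, -0.5, 9], "twist": [0, 0, 0], "hand": -1},
])

```text
clock: 15.05
tool_pos: [0.6279, -0.1208, 0.1421]
eef_rot: [0.709, 0.705, -0.0, -0.0]
contact_force: [-0.8, -1.1, -1.6]
opening: 0.196
finger_force: 30.0
```

```bash
python3 - <<'E'
from h import *
plan()
d=snap('side'); W=cloud(d); hsv=cv2.cvtColor(d['pixels'],cv2.COLOR_RGB2HSV)
m=(hsv[...,1]>120)&(hsv[...,0]>6)&(hsv[...,0]<22)&(W[...,2]>.12)&(W[...,2]<.2)&(abs(W[...,0]-.627)<.03)&(abs(W[...,1]+.12)<.18)
P=W[m]; print(len(P),*line(P)); 
for lo in np.arange(-.28,.05,.04):
    Q=P[(P[:,1]>lo)&(P[:,1]<lo+.04)]
    if len(Q)>4: print(round(lo,2),len(Q),np.percentile(Q[:,0],[5,95]).round(4),np.percentile(Q[:,2],[5,95]).round(4))
E
```

```text
now [ 0.6279 -0.1208  0.1421] yaw 89.72 F [-0.8 -1.1 -1.6] t 15.1 op 0.196
504 [ 0.62246121 -0.07518269  0.14980323] 89.99904032868922 [ 0.62245745 -0.29992778] [0.62246309 0.03686506]
-0.28 6 [0.6165 0.6243] [0.1381 0.1468]
-0.2 27 [0.6133 0.6363] [0.1286 0.152 ]
-0.16 33 [0.6043 0.637 ] [0.1342 0.1731]
-0.12 124 [0.6154 0.6515] [0.1359 0.1868]
-0.08 98 [0.6183 0.6362] [0.1358 0.1528]
-0.04 91 [0.6183 0.636 ] [0.1368 0.1524]
0.0 73 [0.6187 0.6359] [0.1411 0.1523]
```

>>> step_arm([
  {"dp": [0, 0, 1], "twist": [0, 0, 0], "hand": -1},
  {"dp": [0, 0, 2], "twist": [0, 0, 0], "hand": -1},
  {"dp": [0, 0, 3], "twist": [0, 0, 0], "hand": -1},
  {"dp": [0, 0, 3.5], "twist": [0, 0, 0], "hand": -1},
])

```text
clock: 15.6
tool_pos: [0.6279, -0.1208, 0.1395]
eef_rot: [0.709, 0.705, -0.0, 0.0]
contact_force: [-3.5, -0.4, 6.5]
opening: 0.198
finger_force: 30.0
```

Contact at the expected height. I release, rise and check.

>>> step_arm([
  {"dp": [0, 0, 0], "twist": [0, 0, 0], "hand": -0.3},
  {"dp": [0, 0, 0], "twist": [0, 0, 0], "hand": -0.1},
  {"dp": [0, 0, 0], "twist": [0, 0, 0], "hand": 0.1},
  {"dp": [0, 0, -50], "twist": [0, 0, 0], "hand": 0.1},
  {"dp": [0, 0, -110], "twist": [0, 0, 0], "hand": 0.1},
])

```text
clock: 16.23
tool_pos: [0.627, -0.1208, 0.2488]
eef_rot: [0.709, 0.705, -0.001, -0.001]
contact_force: [0.2, -1.1, 0.1]
opening: 0.551
finger_force: 0.0
```

>>> step_arm([
  {"dp": [-60, -1, 0], "twist": [0, 0, 0], "hand": 0.1},
  {"dp": [-120, -1, 0], "twist": [0, 0, 0], "hand": 0.1},
  {"dp": [-160, -1, 0], "twist": [0, 0, 0], "hand": 0.1},
  {"dp": [-160, -1, 0], "twist": [0, 0, 0], "hand": 0.1},
  {"dp": [-160, -1, 0], "twist": [0, 0, 0], "hand": 0.1},
])

```text
clock: 16.85
tool_pos: [0.6263, -0.2794, 0.2487]
eef_rot: [0.708, 0.706, 0.001, -0.001]
contact_force: [0.7, 0.6, 0.9]
opening: 0.554
finger_force: 0.0
```

```bash
cat >> h.py <<'E'
def chk(cam='side',save=None):
    d=snap(cam,save); W=cloud(d); hsv=cv2.cvtColor(d['pixels'],cv2.COLOR_RGB2HSV)
    m=(hsv[...,1]>100)&(hsv[...,0]>6)&(hsv[...,0]<22)&(W[...,2]>.125)&(W[...,2]<.165)&(abs(W[...,0]-.627)<.02)&(abs(W[...,1]+.1)<.19)
    P=W[m]; print(len(P),'y',P[:,1].min().round(4),P[:,1].max().round(4))
    for lo in(-.3,-.26,-.22,-.16,-.12,-.08,-.04,0,.04):
        Q=P[(P[:,1]>lo)&(P[:,1]<lo+.04)]
        if len(Q)>4: print(round(lo,2),len(Q),'x',np.percentile(Q[:,0],[5,95]).round(4),'ztop',np.percentile(Q[:,2],95).round(4))
    return d,W
E
python3 - <<'E'
from h import *
plan((.6268,-.307,.192,89.8))
chk('wrist','w5'); chk('side')
E
```

```text
now [ 0.6263 -0.2794  0.2487] yaw 89.78 F [0.7 0.6 0.9] t 16.9 op 0.554
dp [-27.7, 0.6, 56.6] tw [0.0, -0.002, -0.0] rows 2
5423 y -0.2735 -0.1213
-0.3 114 x [0.6229 0.6337] ztop 0.1472
-0.26 1261 x [0.6203 0.6362] ztop 0.1517
-0.22 1482 x [0.6205 0.6362] ztop 0.1517
-0.16 1768 x [0.6205 0.6364] ztop 0.1518
653 y -0.2715 0.0376
-0.3 8 x [0.6219 0.628 ] ztop 0.1448
-0.26 71 x [0.618 0.635] ztop 0.1504
-0.22 73 x [0.6147 0.6382] ztop 0.1505
-0.16 87 x [0.6175 0.6355] ztop 0.1502
-0.12 94 x [0.618  0.6353] ztop 0.1498
-0.08 95 x [0.6179 0.6349] ztop 0.1498
-0.04 93 x [0.6179 0.6358] ztop 0.1504
0 86 x [0.6186 0.6397] ztop 0.1502
```

View pics/w5.png

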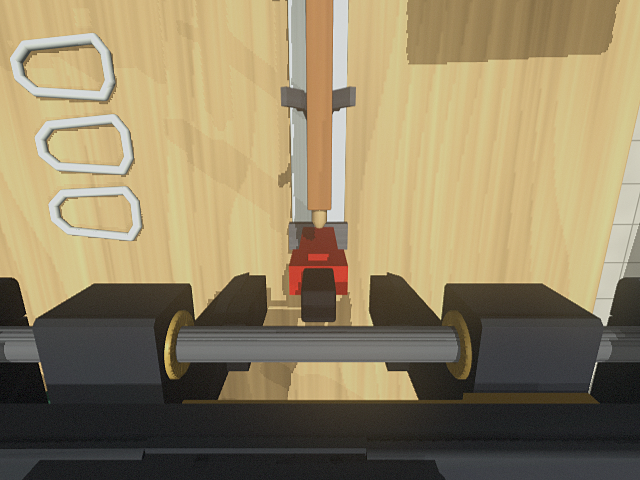

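The bar lies level in both cradles (column 318), with its end at (319,222) facing the red tailstock's cup. I grip the black block at (318,293) and slide in.

>>> step_arm([
  {"dp": [-15, 0.5, 0], "twist": [0, 0, 0], "hand": 0.1},
  {"dp": [-28, 0.5, 15], "twist": [0, 0, 0], "hand": 0.1},
  {"dp": [-28, 0.5, 40], "twist": [0, 0, 0], "hand": 0.1},
  {"dp": [-28, 0.5, 61], "twist": [0, 0, 0], "hand": 0.1},
  {"dp": [-28, 0.5, 61], "twist": [0, 0, 0], "hand": -0.5},
], force=25)

```text
clock: 17.58
tool_pos: [0.6246, -0.3095, 0.1849]
eef_rot: [0.709, 0.705, -0.001, -0.002]
contact_force: [0.0, 0.4, 0.7]
opening: 0.459
finger_force: 0.0
```

>>> step_arm([
  {"dp": [0, 0, 0], "twist": [0, 0, 0], "hand": -1},
  {"dp": [0, 0, 0], "twist": [0, 0, 0], "hand": -1},
  {"dp": [0, 0, 0], "twist": [0, 0, 0], "hand": -1},
  {"dp": [0, 0, 0], "twist": [0, 0, 0], "hand": -1},
  {"dp": [5, 0, 0], "twist": [0, 0, 0], "hand": -1},
])

```text
clock: 18.2
tool_pos: [0.6265, -0.306, 0.1887]
eef_rot: [0.709, 0.705, -0.001, 0.002]
contact_force: [-2.1, -2.6, 6.5]
opening: 0.251
finger_force: 25.0
```

>>> step_arm([
  {"dp": [9, 0, 0], "twist": [0, 0, 0], "hand": -1},
  {"dp": [18, 0, 0], "twist": [0, 0, 0], "hand": -1},
  {"dp": [26, 0, 0], "twist": [0, 0, 0], "hand": -1},
  {"dp": [34, 0, 0], "twist": [0, 0, 0], "hand": -1},
  {"dp": [42, 0, 0], "twist": [0, 0, 0], "hand": -1},
])

```text
clock: 18.82
tool_pos: [0.6267, -0.2636, 0.1887]
eef_rot: [0.709, 0.705, -0.001, 0.002]
contact_force: [-2.0, -4.2, 5.4]
opening: 0.25
finger_force: 25.0
```

>>> step_arm([
  {"dp": [5, 0, 0], "twist": [0, 0, 0], "hand": -1},
  {"dp": [10, 0, 0], "twist": [0, 0, 0], "hand": -1},
  {"dp": [14, 0, 0], "twist": [0, 0, 0], "hand": -1},
  {"dp": [18, 0, 0], "twist": [0, 0, 0], "hand": -1},
  {"dp": [21, 0, 0], "twist": [0, 0, 0], "hand": -1},
])

```text
clock: 19.45
tool_pos: [0.6267, -0.2424, 0.1887]
eef_rot: [0.709, 0.705, -0.001, 0.001]
contact_force: [-2.5, -4.4, 5.5]
opening: 0.244
finger_force: 25.0
```

>>> step_arm([
  {"dp": [1, 0, 0], "twist": [0, 0, 0], "hand": -1},
  {"dp": [2, 0, 0], "twist": [0, 0, 0], "hand": -1},
  {"dp": [3, 0, 0], "twist": [0, 0, 0], "hand": -1},
])

```text
clock: 19.82
tool_pos: [0.6267, -0.2395, 0.1887]
eef_rot: [0.709, 0.705, -0.001, 0.001]
contact_force: [-2.1, -3.7, 7.0]
opening: 0.25
finger_force: 25.0
```

```bash
python3 - <<'E'
from h import *
plan()
chk('side')
E
```

```text
now [ 0.6267 -0.2395  0.1887] yaw 89.64 F [-2.1 -3.7  7. ] t 19.8 op 0.25
642 y -0.251 0.0436
-0.26 38 x [0.6084 0.6453] ztop 0.1634
-0.22 73 x [0.6168 0.6371] ztop 0.1509
-0.16 89 x [0.6174 0.6358] ztop 0.1507
-0.12 92 x [0.6176 0.6351] ztop 0.1499
-0.08 98 x [0.6181 0.6349] ztop 0.1502
-0.04 93 x [0.6182 0.6347] ztop 0.1504
0 104 x [0.6184 0.6378] ztop 0.1497
0.04 9 x [0.6184 0.6292] ztop 0.1497
```

>>> step_arm([
  {"dp": [1, 0, 0], "twist": [0, 0, 0], "hand": -1},
  {"dp": [2, 0, 0], "twist": [0, 0, 0], "hand": -1},
])

```text
clock: 20.12
tool_pos: [0.6267, -0.2375, 0.1887]
eef_rot: [0.709, 0.705, -0.001, 0.001]
contact_force: [-2.8, -4.3, 6.9]
opening: 0.244
finger_force: 25.0
```

>>> step_arm([
  {"dp": [1, 0, 0], "twist": [0, 0, 0], "hand": -1},
  {"dp": [2, 0, 0], "twist": [0, 0, 0], "hand": -1},
])

```text
clock: 20.38
tool_pos: [0.6267, -0.237, 0.1887]
eef_rot: [0.71, 0.705, -0.002, 0.002]
contact_force: [-1.8, -6.0, 6.3]
opening: 0.246
finger_force: 25.0
```

>>> step_arm([
  {"dp": [1, 0, 0], "twist": [0, 0, 0], "hand": -1},
  {"dp": [2, 0, 0], "twist": [0, 0, 0], "hand": -1},
  {"dp": [2, 0, 0], "twist": [0, 0, 0], "hand": -1},
])

```text
clock: 20.75
tool_pos: [0.6267, -0.2368, 0.1887]
eef_rot: [0.71, 0.704, -0.002, 0.003]
contact_force: [-2.0, -8.0, 6.1]
opening: 0.248
finger_force: 25.0
```

>>> step_arm([
  {"dp": [1, 0, 0], "twist": [0, 0, 0], "hand": -1},
  {"dp": [2, 0, 0], "twist": [0, 0, 0], "hand": -1},
  {"dp": [2, 0, 0], "twist": [0, 0, 0], "hand": -1},
])

```text
clock: 21.12
tool_pos: [0.6267, -0.2367, 0.1887]
eef_rot: [0.71, 0.704, -0.003, 0.004]
contact_force: [-1.5, -11.5, 4.8]
opening: 0.251
finger_force: 25.0
```

```bash
python3 - <<'E'
from h import *
plan()
d,W=chk('side')
u,v=map(int,proj(d,[.626,-.085,.14])); c=d['pixels'][v-65:v+60,u-75:u+75]
cv2.imwrite('pics/s5.png',cv2.cvtColor(cv2.resize(c,None,fx=4.8,fy=4.8,interpolation=2),cv2.COLOR_RGB2BGR))
E
```

```text
now [ 0.6267 -0.2367  0.1887] yaw 89.46 F [ -1.5 -11.5   4.8] t 21.1 op 0.251
628 y -0.2478 0.0427
-0.26 29 x [0.6087 0.6439] ztop 0.1633
-0.22 73 x [0.6155 0.6381] ztop 0.1502
-0.16 89 x [0.618  0.6353] ztop 0.1501
-0.12 92 x [0.6179 0.6348] ztop 0.1507
-0.08 96 x [0.6178 0.6347] ztop 0.1502
-0.04 94 x [0.618  0.6357] ztop 0.1499
0 100 x [0.6185 0.6388] ztop 0.1502
0.04 10 x [0.6195 0.6335] ztop 0.1496
```

View pics/s5.png

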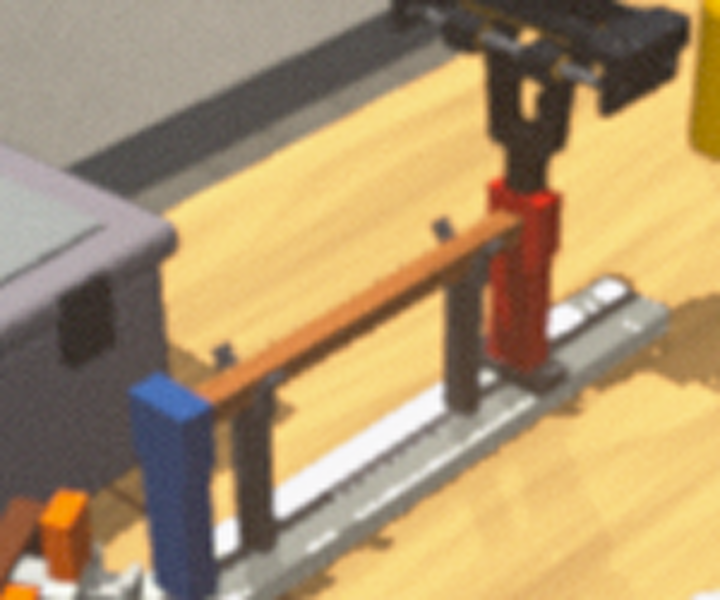

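Both ends of the bar are home: (205,395) into the blue stock and (515,220) into the red one, with a firm stop at about 0.073. I ease off, release and go to the peg rail.

>>> step_arm([
  {"dp": [-2, 0, 0], "twist": [0, 0, 0], "hand": -1},
  {"dp": [-4, 0, 0], "twist": [0, 0, 0], "hand": -0.3},
  {"dp": [-4, 0, 0], "twist": [0, 0, 0], "hand": 0.1},
  {"dp": [-4, 0, 0], "twist": [0, 0, 0], "hand": 0.1},
  {"dp": [-4, 0, -50], "twist": [0, 0, 0], "hand": 0.1},
])

```text
clock: 21.8
tool_pos: [0.6242, -0.2328, 0.2342]
eef_rot: [0.708, 0.706, -0.002, -0.004]
contact_force: [0.3, -0.6, 0.6]
opening: 0.548
finger_force: 0.0
```

```bash
python3 - <<'E'
from h import *
# rough view pose: in front (-x side of rail) of hooks; wrist camera looks ahead along tool +x
plan((.626,-.23,.33,90),(.45,.20,.33,29.5))
E
```

```text
now [ 0.6242 -0.2328  0.2342] yaw 89.8 F [ 0.3 -0.6  0.6] t 21.8 op 0.548
dp [3.0, 0.9, -95.8] tw [-0.009, -0.003, -0.004] rows 2
dp [249.9, -102.1, -0.1] tw [0.0, 0.0, 0.614] rows 5
dp [104.9, -164.0, -0.1] tw [0.0, 0.0, 0.442] rows 4
```

>>> step_arm([
  {"dp": [2, 1, -50], "twist": [0, 0, 0], "hand": 0.1},
  {"dp": [2, 1, -96], "twist": [0, 0, 0], "hand": 0.1},
])

```text
clock: 22.05
tool_pos: [0.6282, -0.2307, 0.3355]
eef_rot: [0.708, 0.706, 0.001, -0.0]
contact_force: [1.5, 0.4, 0.8]
opening: 0.55
finger_force: 0.0
```

>>> step_arm([
  {"dp": [50, -20, 0], "twist": [0, 0, 0.12], "hand": 0.1},
  {"dp": [100, -40, 0], "twist": [0, 0, 0.24], "hand": 0.1},
  {"dp": [150, -60, 0], "twist": [0, 0, 0.36], "hand": 0.1},
  {"dp": [200, -80, 0], "twist": [0, 0, 0.48], "hand": 0.1},
  {"dp": [250, -100, 0], "twist": [0, 0, 0.61], "hand": 0.1},
])

```text
clock: 22.68
tool_pos: [0.5282, 0.021, 0.3339]
eef_rot: [0.889, 0.458, 0.0, -0.0]
contact_force: [-0.1, 1.3, -0.8]
opening: 0.548
finger_force: 0.0
```

>>> step_arm([
  {"dp": [26, -41, 0], "twist": [0, 0, 0.11], "hand": 0.1},
  {"dp": [52, -82, 0], "twist": [0, 0, 0.22], "hand": 0.1},
  {"dp": [78, -123, 0], "twist": [0, 0, 0.33], "hand": 0.1},
  {"dp": [105, -164, 0], "twist": [0, 0, 0.44], "hand": 0.1},
  {"dp": [105, -164, 0], "twist": [0, 0, 0.44], "hand": 0.1},
])

```text
clock: 23.3
tool_pos: [0.4533, 0.2045, 0.3341]
eef_rot: [0.966, 0.26, 0.0, -0.001]
contact_force: [-0.2, -0.4, -0.6]
opening: 0.551
finger_force: 0.0
```

>>> step_arm([
  {"dp": [0, 0, 0], "twist": [0, 0, 0], "hand": 0.1},
  {"dp": [0, 0, 0], "twist": [0, 0, 0], "hand": 0.1},
])

```text
clock: 23.55
tool_pos: [0.4563, 0.1976, 0.3336]
eef_rot: [0.967, 0.254, -0.0, 0.0]
contact_force: [-0.3, 0.5, 0.7]
opening: 0.553
finger_force: 0.0
```

```bash
cat >> h.py <<'E'
def hooks(cam,save=None):
    d=snap(cam,save); W=cloud(d); hsv=cv2.cvtColor(d['pixels'],cv2.COLOR_RGB2HSV)
    m=(hsv[...,0]>7)&(hsv[...,0]<20)&(hsv[...,1]>170)&(W[...,2]>.19)&(W[...,2]<.25)
    k,l,st,ce=cv2.connectedComponentsWithStats(m.astype(np.uint8))
    for i in range(1,k):
        P=W[l==i]
        if st[i,4]<25: continue
        zt=np.percentile(P[:,2],90); Q=P[P[:,2]>zt-.006]
        c,sz,an=cv2.minAreaRect((Q[:,:2]*1000).astype(np.float32)) if len(Q)>4 else (0,0,0)
        print(cam,st[i,4],'ztop',zt.round(4),'rect',np.round(c,1),np.round(sz,1),round(an,1),'px',ce[i].round())
    return d
E
python3 - <<'E'
from h import *
plan(); d=hooks('wrist','w6'); np.savez('w6.npz',**d); hooks('top')
for o in('hook1',): find('wrist',d,o)
E
```

```text
now [0.4563 0.1976 0.3336] yaw 29.43 F [-0.3  0.5  0.7] t 23.6 op 0.553
wrist 455 ztop 0.2083 rect [488.7 329. ] [15.9 26. ] 26.2 px [190. 115.]
wrist 865 ztop 0.2082 rect [449.9 387.5] [15.6 26.6] 29.9 px [105. 120.]
wrist 671 ztop 0.2084 rect [553.5 205.9] [15.7 25.5] 29.1 px [369. 119.]
wrist 481 ztop 0.2083 rect [516.6 266.5] [15.7 25.9] 29.1 px [279. 124.]
top 48 ztop 0.2093 rect [448.  385.6] [14. 25.] 29.2 px [196. 252.]
wrist hook1 0.97 [0.457 0.382 0.188] [123. 117.]
wrist hook1 0.94 [0.491 0.319 0.195] [208. 118.]
wrist hook1 0.91 [0.548 0.21  0.207] [360. 122.]
wrist hook1 0.79 [0.415 0.517 0.078] [51. 98.]
wrist hook1 0.68 [0.522 0.259 0.204] [290. 121.]
```

View pics/w6.png

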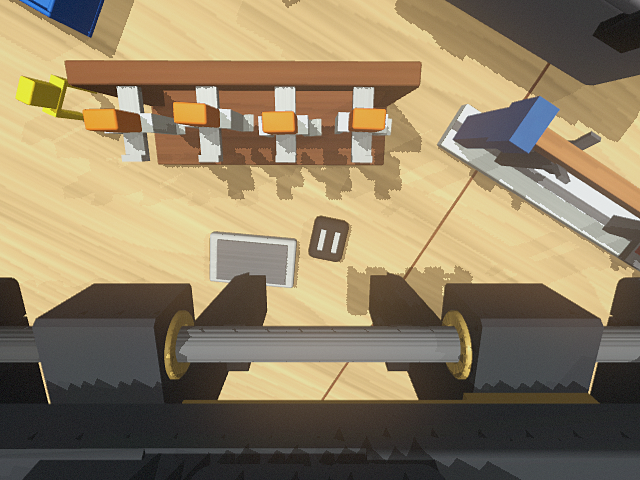

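The wrist view shows the four orange blocks at (105,120), (190,115), (279,124) and (369,119). The yellow look-alike is at (40,92), off the rail, and stays. I take hook A at (369,119) first.

```bash
python3 - <<'E'
from h import *
plan((.5535,.2059,.26,29.2),(.5535,.2059,.177,29.2))
E
```

```text
now [0.4562 0.198  0.3337] yaw 29.44 F [-0.9  0.9  0.6] t 23.7 op 0.547
dp [88.6, 41.0, 73.7] tw [0.0, 0.0, 0.004] rows 3
dp [0.1, -0.1, 83.0] tw [0.0, 0.0, 0.0] rows 2
```

>>> step_arm([
  {"dp": [45, 20, 0], "twist": [0, 0, 0], "hand": 0.1},
  {"dp": [88.5, 41, 30], "twist": [0, 0, 0.004], "hand": 0.1},
  {"dp": [88.5, 41, 73], "twist": [0, 0, 0.004], "hand": 0.1},
  {"dp": [88.5, 41, 73], "twist": [0, 0, 0.004], "hand": 0.1},
  {"dp": [88.5, 41, 73], "twist": [0, 0, 0.004], "hand": 0.1},
])

```text
clock: 24.32
tool_pos: [0.5533, 0.2073, 0.2622]
eef_rot: [0.967, 0.253, 0.001, -0.0]
contact_force: [0.2, 0.8, 0.5]
opening: 0.555
finger_force: 0.0
```

>>> step_arm([
  {"dp": [0, 0, 25], "twist": [0, 0, 0], "hand": 0.1},
  {"dp": [0, 0, 50], "twist": [0, 0, 0], "hand": 0.1},
  {"dp": [0, 0, 70], "twist": [0, 0, 0], "hand": 0.1},
  {"dp": [0, 0, 83], "twist": [0, 0, 0], "hand": 0.1},
  {"dp": [0, 0, 83], "twist": [0, 0, 0], "hand": 0.1},
])

```text
clock: 24.95
tool_pos: [0.5531, 0.2072, 0.1784]
eef_rot: [0.967, 0.253, 0.0, 0.0]
contact_force: [-0.7, -1.7, -0.4]
opening: 0.553
finger_force: 0.0
```

```bash
python3 - <<'E'
from h import *
plan((.5535,.2059,.177,29.2)); d=snap('side'); u,v=map(int,proj(d,r.get_state()['tool_pos']))
c=d['pixels'][v-50:v+60,u-70:u+70]; cv2.imwrite('pics/s6.png',cv2.cvtColor(cv2.resize(c,None,fx=5,fy=5,interpolation=2),cv2.COLOR_RGB2BGR))
E
```

```text
now [0.5531 0.2072 0.1784] yaw 29.34 F [-0.7 -1.7 -0.4] t 24.9 op 0.553
dp [-0.3, 1.4, 1.4] tw [0.0, -0.001, 0.002] rows 1
```

View pics/s6.png

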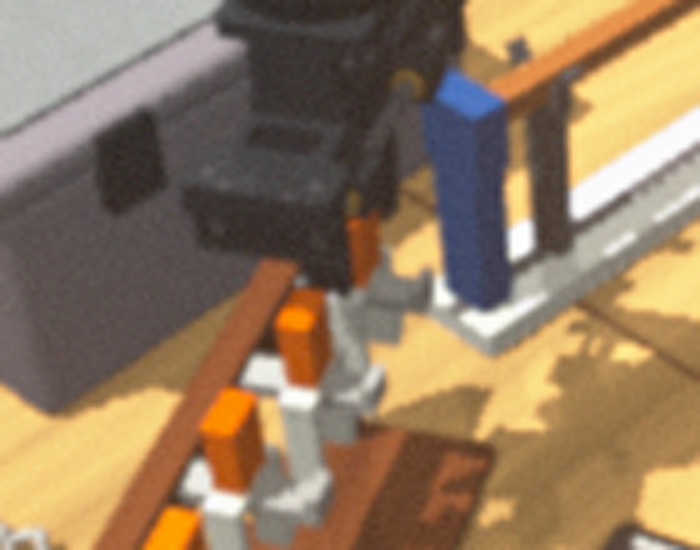

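The gripper is around hook A's orange block (365,245), just above hook B (300,320) and with no contact. I close and lift.

>>> step_arm([
  {"dp": [0, 1, 1], "twist": [0, 0, 0], "hand": -0.2},
  {"dp": [0, 1, 1], "twist": [0, 0, 0], "hand": -0.8},
  {"dp": [0, 1, 1], "twist": [0, 0, 0], "hand": -0.8},
  {"dp": [0, 1, 1], "twist": [0, 0, 0], "hand": -0.8},
  {"dp": [0, 1, 1], "twist": [0, 0, 0], "hand": -0.8},
], force=20)

```text
clock: 25.62
tool_pos: [0.5538, 0.2063, 0.1773]
eef_rot: [0.967, 0.253, 0.0, 0.0]
contact_force: [0.1, -1.0, 4.5]
opening: 0.292
finger_force: 20.0
```

>>> step_arm([
  {"dp": [0, 0, -20], "twist": [0, 0, 0], "hand": -0.8},
  {"dp": [0, 0, -45], "twist": [0, 0, 0], "hand": -0.8},
  {"dp": [0, 0, -75], "twist": [0, 0, 0], "hand": -0.8},
  {"dp": [0, 0, -105], "twist": [0, 0, 0], "hand": -0.8},
  {"dp": [0, 0, -130], "twist": [0, 0, 0], "hand": -0.8},
])

```text
clock: 26.25
tool_pos: [0.5533, 0.2062, 0.3075]
eef_rot: [0.967, 0.253, -0.0, -0.0]
contact_force: [1.1, -0.0, -1.0]
opening: 0.292
finger_force: 20.0
```

```bash
python3 - <<'E'
from h import *
plan((.627,-.145,.31,89.7),(.627,-.145,.25,89.7)); hooks('side')
E
```

```text
now [0.5533 0.2062 0.3075] yaw 29.33 F [ 1.1 -0.  -1. ] t 26.2 op 0.292
dp [-81.1, 257.5, -1.9] tw [-0.0, 0.0, -0.793] rows 5
dp [-79.1, 40.5, -0.6] tw [-0.0, 0.0, -0.261] rows 2
dp [-0.0, 0.0, 60.0] tw [-0.0, 0.0, 0.0] rows 2
side 104 ztop 0.2063 rect [515.2 267.1] [15.6 26.5] 32.2 px [259. 257.]
side 119 ztop 0.2062 rect [487.  330.5] [16.6 26.4] 27.1 px [244. 277.]
side 137 ztop 0.2063 rect [448.6 388.9] [15.7 27.6] 30.3 px [233. 302.]
```

>>> step_arm([
  {"dp": [-16, 52, 0], "twist": [0, 0, -0.16], "hand": -0.8},
  {"dp": [-32, 104, 0], "twist": [0, 0, -0.32], "hand": -0.8},
  {"dp": [-48, 156, 0], "twist": [0, 0, -0.48], "hand": -0.8},
  {"dp": [-65, 207, 0], "twist": [0, 0, -0.64], "hand": -0.8},
  {"dp": [-81, 257.5, -2], "twist": [0, 0, -0.793], "hand": -0.8},
])

```text
clock: 26.92
tool_pos: [0.6085, -0.0598, 0.3076]
eef_rot: [0.793, 0.609, -0.001, -0.001]
contact_force: [1.3, 0.0, -1.5]
opening: 0.295
finger_force: 20.0
```

>>> step_arm([
  {"dp": [-27, 14, 0], "twist": [0, 0, -0.09], "hand": -0.8},
  {"dp": [-53, 27, 0], "twist": [0, 0, -0.18], "hand": -0.8},
  {"dp": [-79, 40.5, 0], "twist": [0, 0, -0.261], "hand": -0.8},
  {"dp": [-79, 40.5, 25], "twist": [0, 0, -0.261], "hand": -0.8},
  {"dp": [-79, 40.5, 45], "twist": [0, 0, -0.261], "hand": -0.8},
])

```text
clock: 27.55
tool_pos: [0.6265, -0.1454, 0.2617]
eef_rot: [0.709, 0.705, -0.0, -0.001]
contact_force: [-0.3, 0.5, -1.2]
opening: 0.291
finger_force: 20.0
```

>>> step_arm([
  {"dp": [0, 0, 0], "twist": [0, 0, 0], "hand": -0.8},
  {"dp": [0, 0, 0], "twist": [0, 0, 0], "hand": -0.8},
])

```text
clock: 27.8
tool_pos: [0.6275, -0.1446, 0.2641]
eef_rot: [0.709, 0.705, 0.0, 0.0]
contact_force: [-0.0, -0.6, -0.4]
opening: 0.292
finger_force: 20.0
```

```bash
python3 - <<'E'
from h import *
plan((.627,-.145,.165,89.7)); d,W=chk('top')
s=snap('side'); u,v=map(int,proj(s,r.get_state()['tool_pos']))
c=s['pixels'][v-30:v+60,u-60:u+60]; cv2.imwrite('pics/s7.png',cv2.cvtColor(cv2.resize(c,None,fx=6,fy=6,interpolation=2),cv2.COLOR_RGB2BGR))
E
```

```text
now [ 0.6275 -0.1446  0.2641] yaw 89.72 F [-0.  -0.6 -0.4] t 27.8 op 0.292
dp [-0.4, -0.6, 99.1] tw [0.001, -0.0, 0.0] rows 2
593 y -0.1527 0.0538
-0.16 89 x [0.6202 0.6353] ztop 0.1532
-0.12 109 x [0.6194 0.6345] ztop 0.1539
-0.08 112 x [0.6188 0.6348] ztop 0.1535
-0.04 111 x [0.6199 0.6353] ztop 0.1532
0 128 x [0.6188 0.6374] ztop 0.153
0.04 44 x [0.6203 0.6358] ztop 0.1527
```

View pics/s7.png

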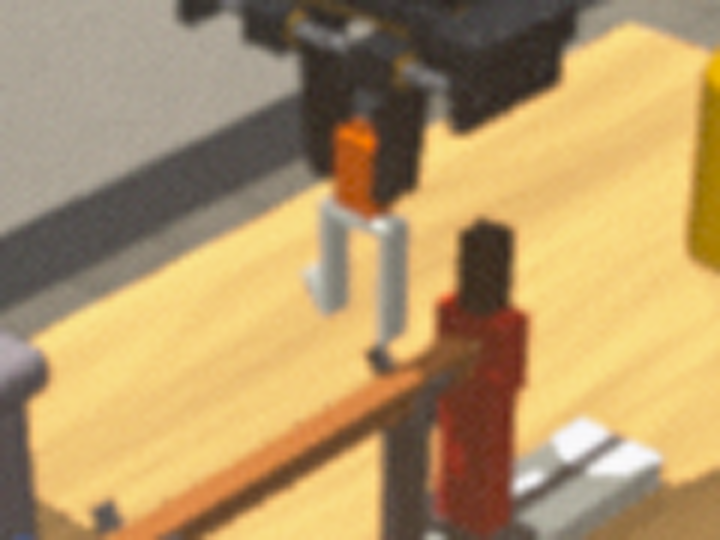

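Hook A (orange block at (355,165)) hangs straight in the gripper above the bar. I lower it over the bar.

>>> step_arm([
  {"dp": [0, -0.5, 25], "twist": [0, 0, 0], "hand": -0.8},
  {"dp": [0, -0.5, 45], "twist": [0, 0, 0], "hand": -0.8},
  {"dp": [0, -0.5, 65], "twist": [0, 0, 0], "hand": -0.8},
  {"dp": [0, -0.5, 80], "twist": [0, 0, 0], "hand": -0.8},
  {"dp": [0, -0.5, 91], "twist": [0, 0, 0], "hand": -0.8},
])

```text
clock: 28.52
tool_pos: [0.627, -0.1448, 0.1726]
eef_rot: [0.709, 0.705, 0.0, 0.0]
contact_force: [0.5, 0.4, -1.0]
opening: 0.294
finger_force: 20.0
```

>>> step_arm([
  {"dp": [0, 0, 1.5], "twist": [0, 0, 0], "hand": -0.8},
  {"dp": [0, 0, 3], "twist": [0, 0, 0], "hand": -0.8},
  {"dp": [0, 0, 4.5], "twist": [0, 0, 0], "hand": -0.8},
  {"dp": [0, 0, 5.5], "twist": [0, 0, 0], "hand": -0.8},
  {"dp": [0, 0, 5.5], "twist": [0, 0, 0], "hand": -0.8},
])

```text
clock: 29.15
tool_pos: [0.6267, -0.1449, 0.1674]
eef_rot: [0.709, 0.705, 0.0, 0.0]
contact_force: [-0.1, -0.4, -0.3]
opening: 0.296
finger_force: 20.0
```

>>> step_arm([
  {"dp": [0, 0, 1], "twist": [0, 0, 0], "hand": -0.8},
  {"dp": [0, 0, 1], "twist": [0, 0, 0], "hand": -0.8},
])

```text
clock: 29.4
tool_pos: [0.6268, -0.1448, 0.1664]
eef_rot: [0.709, 0.705, 0.0, 0.0]
contact_force: [0.4, 0.4, -1.4]
opening: 0.295
finger_force: 20.0
```

>>> step_arm([
  {"dp": [0, 0, 0.6], "twist": [0, 0, 0], "hand": -0.8},
  {"dp": [0, 0, 0.6], "twist": [0, 0, 0], "hand": -0.8},
])

```text
clock: 29.65
tool_pos: [0.6269, -0.1448, 0.1663]
eef_rot: [0.709, 0.705, 0.0, 0.0]
contact_force: [-2.7, 0.8, 4.9]
opening: 0.292
finger_force: 20.0
```

>>> step_arm([
  {"dp": [0, 0, -0.5], "twist": [0, 0, 0], "hand": -0.3},
  {"dp": [0, 0, -0.5], "twist": [0, 0, 0], "hand": 0.1},
  {"dp": [0, 0, -0.5], "twist": [0, 0, 0], "hand": 0.1},
  {"dp": [0, 0, -50], "twist": [0, 0, 0], "hand": 0.1},
  {"dp": [0, 0, -110], "twist": [0, 0, 0], "hand": 0.1},
])

```text
clock: 30.28
tool_pos: [0.6258, -0.1449, 0.2756]
eef_rot: [0.709, 0.705, -0.001, -0.001]
contact_force: [0.9, -0.5, 0.0]
opening: 0.547
finger_force: 0.0
```

```bash
python3 - <<'E'
from h import *
plan((.5166,.2665,.27,29.2),(.5166,.2665,.177,29.2))
d=snap('side'); W=cloud(d);hsv=cv2.cvtColor(d['pixels'],cv2.COLOR_RGB2HSV)
m=(hsv[...,0]>4)&(hsv[...,0]<20)&(hsv[...,1]>170)&(W[...,2]>.16)&(W[...,2]<.25)&(W[...,1]<0.05)
P=W[m]; print(len(P),P.min(0),P.max(0))
E
```

```text
now [ 0.6258 -0.1449  0.2756] yaw 89.73 F [ 0.9 -0.5  0. ] t 30.3 op 0.547
dp [260.6, -70.5, 4.0] tw [-0.002, 0.001, 0.67] rows 5
dp [92.5, -125.2, 2.2] tw [-0.001, 0.0, 0.386] rows 3
dp [0.1, 0.1, 93.0] tw [-0.0, 0.0, 0.0] rows 2
129 [ 0.60510949 -0.24560939  0.16007379] [ 0.64610993 -0.1338016   0.19696358]
```

>>> step_arm([
  {"dp": [52, -14, 0], "twist": [0, 0, 0.134], "hand": 0.1},
  {"dp": [104, -28, 0], "twist": [0, 0, 0.268], "hand": 0.1},
  {"dp": [156, -42, 0], "twist": [0, 0, 0.4], "hand": 0.1},
  {"dp": [208, -56, 0], "twist": [0, 0, 0.536], "hand": 0.1},
  {"dp": [260.5, -70.5, 4], "twist": [0, 0, 0.67], "hand": 0.1},
])

```text
clock: 30.95
tool_pos: [0.5572, 0.1177, 0.2718]
eef_rot: [0.902, 0.431, 0.001, 0.0]
contact_force: [0.5, 0.4, -0.4]
opening: 0.548
finger_force: 0.0
```

>>> step_arm([
  {"dp": [30, -42, 0], "twist": [0, 0, 0.13], "hand": 0.1},
  {"dp": [60, -84, 0], "twist": [0, 0, 0.26], "hand": 0.1},
  {"dp": [92.5, -125, 2], "twist": [0, 0, 0.386], "hand": 0.1},
  {"dp": [92.5, -125, 2], "twist": [0, 0, 0.386], "hand": 0.1},
  {"dp": [92.5, -125, 2], "twist": [0, 0, 0.386], "hand": 0.1},
])

```text
clock: 31.58
tool_pos: [0.5178, 0.2658, 0.2694]
eef_rot: [0.968, 0.253, -0.0, 0.001]
contact_force: [0.4, -0.2, -0.3]
opening: 0.549
finger_force: 0.0
```

```bash
python3 - <<'E'
from h import *
plan((.5166,.2665,.177,29.2)); hooks('side'); hooks('wrist')
E
```

```text
now [0.5178 0.2658 0.2694] yaw 29.26 F [ 0.4 -0.2 -0.3] t 31.6 op 0.549
dp [-0.7, -1.3, 92.4] tw [0.001, 0.001, 0.001] rows 2
side 33 ztop 0.1959 rect [ 625.2 -144.5] [27.  19.3] 3.5 px [345. 171.]
side 103 ztop 0.2063 rect [514.2 268.7] [16.3 26.7] 33.7 px [259. 257.]
side 121 ztop 0.2063 rect [486.3 330. ] [17.5 26.6] 31.1 px [244. 278.]
side 129 ztop 0.2064 rect [449.2 388.4] [16.2 28.3] 28.2 px [233. 302.]
wrist 1038 ztop 0.2083 rect [489.4 328.9] [15.8 25. ] 28.0 px [210. 241.]
wrist 1120 ztop 0.2082 rect [450.7 387.9] [15.8 27.2] 28.7 px [107. 248.]
wrist 881 ztop 0.2083 rect [517.2 266.3] [15.5 25.2] 31.7 px [313. 251.]
```

>>> step_arm([
  {"dp": [0, -0.5, 30], "twist": [0, 0, 0], "hand": 0.1},
  {"dp": [0, -0.5, 60], "twist": [0, 0, 0], "hand": 0.1},
  {"dp": [0, -0.5, 80], "twist": [0, 0, 0], "hand": 0.1},
  {"dp": [0, -0.5, 92], "twist": [0, 0, 0], "hand": 0.1},
  {"dp": [0, -0.5, 92], "twist": [0, 0, 0], "hand": 0.1},
])

```text
clock: 32.3
tool_pos: [0.5177, 0.2656, 0.1772]
eef_rot: [0.968, 0.251, -0.001, 0.0]
contact_force: [0.1, 0.9, 0.3]
opening: 0.552
finger_force: 0.0
```

>>> step_arm([
  {"dp": [0, 0, 0], "twist": [0, 0, 0], "hand": -0.2},
  {"dp": [0, 0, 0], "twist": [0, 0, 0], "hand": -0.8},
  {"dp": [0, 0, 0], "twist": [0, 0, 0], "hand": -0.8},
  {"dp": [0, 0, 0], "twist": [0, 0, 0], "hand": -0.8},
  {"dp": [0, 0, 0], "twist": [0, 0, 0], "hand": -0.8},
])

```text
clock: 32.92
tool_pos: [0.5179, 0.2671, 0.1784]
eef_rot: [0.968, 0.252, 0.001, -0.0]
contact_force: [-0.2, -0.3, 6.5]
opening: 0.298
finger_force: 20.0
```

>>> step_arm([
  {"dp": [0, 0, -20], "twist": [0, 0, 0], "hand": -0.8},
  {"dp": [0, 0, -45], "twist": [0, 0, 0], "hand": -0.8},
  {"dp": [0, 0, -75], "twist": [0, 0, 0], "hand": -0.8},
  {"dp": [0, 0, -105], "twist": [0, 0, 0], "hand": -0.8},
  {"dp": [0, 0, -130], "twist": [0, 0, 0], "hand": -0.8},
])

```text
clock: 33.55
tool_pos: [0.5173, 0.2666, 0.3084]
eef_rot: [0.968, 0.252, -0.0, 0.0]
contact_force: [0.1, 0.4, -0.3]
opening: 0.295
finger_force: 20.0
```

```bash
python3 - <<'E'
from h import *
plan((.627,-.105,.308,89.7))
E
```

```text
now [0.5173 0.2666 0.3084] yaw 29.21 F [ 0.1  0.4 -0.3] t 33.5 op 0.295
dp [-59.6, 263.3, 0.3] tw [-0.0, 0.0, -0.736] rows 5
dp [-96.2, 67.5, 0.2] tw [-0.0, 0.0, -0.32] rows 2
```

>>> step_arm([
  {"dp": [-12, 53, 0], "twist": [0, 0, -0.147], "hand": -0.8},
  {"dp": [-24, 105, 0], "twist": [0, 0, -0.294], "hand": -0.8},
  {"dp": [-36, 158, 0], "twist": [0, 0, -0.44], "hand": -0.8},
  {"dp": [-48, 211, 0], "twist": [0, 0, -0.588], "hand": -0.8},
  {"dp": [-59.5, 263.5, 0], "twist": [0, 0, -0.736], "hand": -0.8},
])

```text
clock: 34.17
tool_pos: [0.5941, 0.0059, 0.3072]
eef_rot: [0.811, 0.585, -0.0, -0.0]
contact_force: [1.0, 0.7, -0.6]
opening: 0.294
finger_force: 20.0
```

>>> step_arm([
  {"dp": [-32, 23, 0], "twist": [0, 0, -0.107], "hand": -0.8},
  {"dp": [-64, 45, 0], "twist": [0, 0, -0.214], "hand": -0.8},
  {"dp": [-96, 67.5, 0], "twist": [0, 0, -0.32], "hand": -0.8},
  {"dp": [-96, 67.5, 25], "twist": [0, 0, -0.32], "hand": -0.8},
  {"dp": [-96, 67.5, 45], "twist": [0, 0, -0.32], "hand": -0.8},
])

```text
clock: 34.8
tool_pos: [0.6268, -0.1057, 0.2611]
eef_rot: [0.709, 0.705, -0.001, -0.001]
contact_force: [0.3, 0.0, -0.6]
opening: 0.293
finger_force: 20.0
```

>>> step_arm([
  {"dp": [0, 0, 0], "twist": [0, 0, 0], "hand": -0.8},
  {"dp": [0, 0, 0], "twist": [0, 0, 0], "hand": -0.8},
])

```text
clock: 35.05
tool_pos: [0.6278, -0.1046, 0.2633]
eef_rot: [0.709, 0.705, 0.0, 0.0]
contact_force: [0.1, 0.7, -0.4]
opening: 0.292
finger_force: 20.0
```

>>> step_arm([
  {"dp": [0, -0.8, 25], "twist": [0, 0, 0], "hand": -0.8},
  {"dp": [0, -0.8, 45], "twist": [0, 0, 0], "hand": -0.8},
  {"dp": [0, -0.8, 65], "twist": [0, 0, 0], "hand": -0.8},
  {"dp": [0, -0.8, 83], "twist": [0, 0, 0], "hand": -0.8},
  {"dp": [0, -0.8, 93], "twist": [0, 0, 0], "hand": -0.8},
])

```text
clock: 35.67
tool_pos: [0.6267, -0.1047, 0.1692]
eef_rot: [0.709, 0.705, -0.0, 0.0]
contact_force: [-0.6, -0.8, -0.9]
opening: 0.295
finger_force: 20.0
```

>>> step_arm([
  {"dp": [0, 0, 0.5], "twist": [0, 0, 0], "hand": -0.8},
  {"dp": [0, 0, 1.5], "twist": [0, 0, 0], "hand": -0.8},
  {"dp": [0, 0, 2.5], "twist": [0, 0, 0], "hand": -0.8},
  {"dp": [0, 0, 2.5], "twist": [0, 0, 0], "hand": -0.8},
])

```text
clock: 36.17
tool_pos: [0.6269, -0.1048, 0.1676]
eef_rot: [0.709, 0.705, 0.0, 0.0]
contact_force: [-0.3, -0.3, -0.5]
opening: 0.291
finger_force: 20.0
```

>>> step_arm([
  {"dp": [0, 0, 0.6], "twist": [0, 0, 0], "hand": -0.8},
  {"dp": [0, 0, 0.8], "twist": [0, 0, 0], "hand": -0.8},
])

```text
clock: 36.42
tool_pos: [0.627, -0.1048, 0.1674]
eef_rot: [0.709, 0.705, 0.0, 0.0]
contact_force: [-1.0, -0.0, 5.5]
opening: 0.292
finger_force: 20.0
```

Contact. I release and go for hook C.

>>> step_arm([
  {"dp": [0, 0, -0.5], "twist": [0, 0, 0], "hand": -0.3},
  {"dp": [0, 0, -0.5], "twist": [0, 0, 0], "hand": 0.1},
  {"dp": [0, 0, -0.5], "twist": [0, 0, 0], "hand": 0.1},
  {"dp": [0, 0, -50], "twist": [0, 0, 0], "hand": 0.1},
  {"dp": [0, 0, -110], "twist": [0, 0, 0], "hand": 0.1},
])

```text
clock: 37.05
tool_pos: [0.6258, -0.1049, 0.2764]
eef_rot: [0.709, 0.705, -0.001, -0.001]
contact_force: [0.4, -0.1, -0.2]
opening: 0.551
finger_force: 0.0
```

```bash
python3 - <<'E'
from h import *
plan((.489,.3288,.27,28.5)); hooks('side')
E
```

```text
now [ 0.6258 -0.1049  0.2764] yaw 89.73 F [ 0.4 -0.1 -0.2] t 37.0 op 0.551
dp [257.1, -82.4, 4.2] tw [-0.002, 0.001, 0.635] rows 5
dp [108.2, -149.7, 2.7] tw [-0.001, 0.0, 0.434] rows 4
side 32 ztop 0.1958 rect [ 625.5 -143.7] [14. 27.] 84.4 px [345. 171.]
side 35 ztop 0.1962 rect [ 624.9 -104.8] [15.  21.8] 84.4 px [336. 176.]
side 119 ztop 0.2063 rect [487.  330.7] [16.4 25.8] 31.6 px [244. 277.]
side 134 ztop 0.2062 rect [448.3 388.6] [16.1 26.7] 27.4 px [233. 302.]
```

>>> step_arm([
  {"dp": [51, -16, 0], "twist": [0, 0, 0.127], "hand": 0.1},
  {"dp": [102, -33, 0], "twist": [0, 0, 0.254], "hand": 0.1},
  {"dp": [154, -49, 0], "twist": [0, 0, 0.381], "hand": 0.1},
  {"dp": [206, -66, 0], "twist": [0, 0, 0.508], "hand": 0.1},
  {"dp": [257, -82.5, 4], "twist": [0, 0, 0.635], "hand": 0.1},
])

```text
clock: 37.72
tool_pos: [0.545, 0.1545, 0.2725]
eef_rot: [0.895, 0.447, 0.001, 0.0]
contact_force: [0.9, 0.9, 0.3]
opening: 0.55
finger_force: 0.0
```

>>> step_arm([
  {"dp": [27, -37, 0], "twist": [0, 0, 0.11], "hand": 0.1},
  {"dp": [54, -75, 0], "twist": [0, 0, 0.22], "hand": 0.1},
  {"dp": [81, -112, 1], "twist": [0, 0, 0.33], "hand": 0.1},
  {"dp": [108, -149.5, 2.5], "twist": [0, 0, 0.434], "hand": 0.1},
  {"dp": [108, -149.5, 2.5], "twist": [0, 0, 0.434], "hand": 0.1},
])

```text
clock: 38.35
tool_pos: [0.4871, 0.3339, 0.2697]
eef_rot: [0.968, 0.25, -0.0, -0.002]
contact_force: [0.1, 0.0, 1.0]
opening: 0.552
finger_force: 0.0
```

>>> step_arm([
  {"dp": [0, 0, 0], "twist": [0, 0, 0], "hand": 0.1},
  {"dp": [0, 0, 0], "twist": [0, 0, 0], "hand": 0.1},
])

```text
clock: 38.6
tool_pos: [0.4909, 0.3267, 0.2698]
eef_rot: [0.97, 0.245, 0.0, 0.001]
contact_force: [-0.1, -0.2, 0.4]
opening: 0.55
finger_force: 0.0
```

```bash
python3 - <<'E'
from h import *
plan((.489,.3288,.1775,28.5)); hooks('wrist')
E
```

```text
now [0.4909 0.3267 0.2698] yaw 28.33 F [-0.1 -0.2  0.4] t 38.6 op 0.55
dp [-0.7, -2.9, 92.3] tw [0.001, 0.0, -0.003] rows 2
wrist 892 ztop 0.2083 rect [489.  329.5] [15.7 25.5] 27.7 px [312. 251.]
wrist 990 ztop 0.2083 rect [450.7 388.1] [16.  25.3] 31.6 px [207. 258.]
```

>>> step_arm([
  {"dp": [0, -1.5, 30], "twist": [0, 0, 0], "hand": 0.1},
  {"dp": [-0.5, -1.5, 60], "twist": [0, 0, 0], "hand": 0.1},
  {"dp": [-0.5, -1.5, 80], "twist": [0, 0, 0], "hand": 0.1},
  {"dp": [-0.5, -1.5, 92], "twist": [0, 0, 0], "hand": 0.1},
  {"dp": [-0.5, -1.5, 92], "twist": [0, 0, 0], "hand": 0.1},
])

```text
clock: 39.28
tool_pos: [0.489, 0.3288, 0.1775]
eef_rot: [0.969, 0.245, -0.0, 0.0]
contact_force: [0.3, -0.4, 0.1]
opening: 0.552
finger_force: 0.0
```

>>> step_arm([
  {"dp": [0, 0, 0], "twist": [0, 0, 0], "hand": -0.2},
  {"dp": [0, 0, 0], "twist": [0, 0, 0], "hand": -0.8},
  {"dp": [0, 0, 0], "twist": [0, 0, 0], "hand": -0.8},
  {"dp": [0, 0, 0], "twist": [0, 0, 0], "hand": -0.8},
  {"dp": [0, 0, 0], "twist": [0, 0, 0], "hand": -0.8},
])

```text
clock: 39.9
tool_pos: [0.4893, 0.33, 0.1786]
eef_rot: [0.969, 0.246, 0.001, -0.0]
contact_force: [-0.1, 0.3, 5.9]
opening: 0.297
finger_force: 19.9
```

>>> step_arm([
  {"dp": [0, 0, -20], "twist": [0, 0, 0], "hand": -0.8},
  {"dp": [0, 0, -45], "twist": [0, 0, 0], "hand": -0.8},
  {"dp": [0, 0, -75], "twist": [0, 0, 0], "hand": -0.8},
  {"dp": [0, 0, -105], "twist": [0, 0, 0], "hand": -0.8},
  {"dp": [0, 0, -130], "twist": [0, 0, 0], "hand": -0.8},
])

```text
clock: 40.52
tool_pos: [0.4886, 0.3294, 0.3085]
eef_rot: [0.969, 0.246, -0.0, 0.0]
contact_force: [0.1, -0.8, -0.6]
opening: 0.293
finger_force: 19.9
```

```bash
python3 - <<'E'
from h import *
plan((.627,-.065,.308,89.7))
E
```

```text
now [0.4886 0.3294 0.3085] yaw 28.47 F [ 0.1 -0.8 -0.6] t 40.5 op 0.293
dp [-42.9, 266.6, 0.4] tw [-0.0, 0.0, -0.69] rows 5
dp [-111.1, 97.7, 0.2] tw [-0.0, 0.0, -0.379] rows 3
```

>>> step_arm([
  {"dp": [-9, 53, 0], "twist": [0, 0, -0.138], "hand": -0.8},
  {"dp": [-17, 106, 0], "twist": [0, 0, -0.276], "hand": -0.8},
  {"dp": [-26, 160, 0], "twist": [0, 0, -0.414], "hand": -0.8},
  {"dp": [-34, 213, 0], "twist": [0, 0, -0.552], "hand": -0.8},
  {"dp": [-43, 266.5, 0], "twist": [0, 0, -0.69], "hand": -0.8},
])

```text
clock: 41.15
tool_pos: [0.5781, 0.0731, 0.3074]
eef_rot: [0.828, 0.561, -0.001, -0.0]
contact_force: [1.4, -0.6, -1.1]
opening: 0.29
finger_force: 19.9
```

>>> step_arm([
  {"dp": [-37, 32, 0], "twist": [0, 0, -0.126], "hand": -0.8},
  {"dp": [-74, 65, 0], "twist": [0, 0, -0.252], "hand": -0.8},
  {"dp": [-111, 97.5, 0], "twist": [0, 0, -0.379], "hand": -0.8},
  {"dp": [-111, 97.5, 25], "twist": [0, 0, -0.379], "hand": -0.8},
  {"dp": [-111, 97.5, 45], "twist": [0, 0, -0.379], "hand": -0.8},
])

```text
clock: 41.78
tool_pos: [0.6263, -0.0658, 0.2613]
eef_rot: [0.71, 0.705, -0.001, -0.001]
contact_force: [0.5, 0.3, -1.1]
opening: 0.295
finger_force: 19.9
```

>>> step_arm([
  {"dp": [0, 0, 0], "twist": [0, 0, 0], "hand": -0.8},
  {"dp": [0, 0, 0], "twist": [0, 0, 0], "hand": -0.8},
])

```text
clock: 42.02
tool_pos: [0.6272, -0.0643, 0.2635]
eef_rot: [0.709, 0.705, 0.0, 0.0]
contact_force: [0.8, 0.3, -0.8]
opening: 0.295
finger_force: 19.9
```

>>> step_arm([
  {"dp": [0, -0.3, 25], "twist": [0, 0, 0], "hand": -0.8},
  {"dp": [0, -0.3, 45], "twist": [0, 0, 0], "hand": -0.8},
  {"dp": [0, -0.3, 65], "twist": [0, 0, 0], "hand": -0.8},
  {"dp": [0, -0.3, 83], "twist": [0, 0, 0], "hand": -0.8},
  {"dp": [0, -0.3, 93], "twist": [0, 0, 0], "hand": -0.8},
])

```text
clock: 42.65
tool_pos: [0.6267, -0.0646, 0.1695]
eef_rot: [0.709, 0.705, -0.0, 0.0]
contact_force: [-0.4, 0.3, -0.7]
opening: 0.292
finger_force: 19.9
```

>>> step_arm([
  {"dp": [0, 0, 1], "twist": [0, 0, 0], "hand": -0.8},
  {"dp": [0, 0, 2], "twist": [0, 0, 0], "hand": -0.8},
  {"dp": [0, 0, 3], "twist": [0, 0, 0], "hand": -0.8},
  {"dp": [0, 0, 3], "twist": [0, 0, 0], "hand": -0.8},
])

```text
clock: 43.15
tool_pos: [0.6272, -0.0645, 0.1677]
eef_rot: [0.709, 0.705, 0.001, 0.001]
contact_force: [-0.9, -0.3, 1.9]
opening: 0.291
finger_force: 19.9
```

Contact. I release, then go for hook D.

>>> step_arm([
  {"dp": [0, 0, 0.2], "twist": [0, 0, 0], "hand": -0.8},
  {"dp": [0, 0, 0], "twist": [0, 0, 0], "hand": -0.3},
  {"dp": [0, 0, 0], "twist": [0, 0, 0], "hand": 0.1},
  {"dp": [0, 0, -50], "twist": [0, 0, 0], "hand": 0.1},
  {"dp": [0, 0, -110], "twist": [0, 0, 0], "hand": 0.1},
])

```text
clock: 43.78
tool_pos: [0.6256, -0.0647, 0.2767]
eef_rot: [0.709, 0.705, -0.001, -0.001]
contact_force: [1.2, 0.0, 0.7]
opening: 0.55
finger_force: 0.0
```

```bash
python3 - <<'E'
from h import *
plan((.4505,.388,.27,29.2)); hooks('side')
E
```

```text
now [ 0.6256 -0.0647  0.2767] yaw 89.73 F [1.2 0.  0.7] t 43.8 op 0.55
dp [251.3, -98.6, 4.2] tw [-0.002, 0.001, 0.588] rows 5
dp [123.3, -176.7, 3.2] tw [-0.001, 0.001, 0.468] rows 4
side 33 ztop 0.1956 rect [ 625.9 -143. ] [15.3 25.1] 89.6 px [345. 171.]
side 34 ztop 0.1953 rect [ 623.6 -103.5] [24.  21.1] 27.3 px [336. 176.]
side 36 ztop 0.1956 rect [626.2 -63.6] [28.  14.1] 0.2 px [326. 182.]
side 136 ztop 0.2066 rect [448.8 389.2] [16.5 27.2] 32.8 px [233. 302.]
```

>>> step_arm([
  {"dp": [50, -20, 0], "twist": [0, 0, 0.118], "hand": 0.1},
  {"dp": [100, -40, 0], "twist": [0, 0, 0.236], "hand": 0.1},
  {"dp": [150, -60, 0], "twist": [0, 0, 0.354], "hand": 0.1},
  {"dp": [200, -80, 0], "twist": [0, 0, 0.472], "hand": 0.1},
  {"dp": [251, -98.5, 4], "twist": [0, 0, 0.588], "hand": 0.1},
])

```text
clock: 44.45
tool_pos: [0.5287, 0.1884, 0.2729]
eef_rot: [0.884, 0.468, 0.0, 0.0]
contact_force: [0.6, 0.2, -0.5]
opening: 0.55
finger_force: 0.0
```

>>> step_arm([
  {"dp": [31, -44, 0], "twist": [0, 0, 0.117], "hand": 0.1},
  {"dp": [62, -88, 0], "twist": [0, 0, 0.234], "hand": 0.1},
  {"dp": [93, -132, 1], "twist": [0, 0, 0.351], "hand": 0.1},
  {"dp": [123.5, -176.5, 3], "twist": [0, 0, 0.468], "hand": 0.1},
  {"dp": [123.5, -176.5, 3], "twist": [0, 0, 0.468], "hand": 0.1},
])

```text
clock: 45.08
tool_pos: [0.4478, 0.3939, 0.2694]
eef_rot: [0.966, 0.257, -0.001, -0.002]
contact_force: [-0.4, 0.5, -0.3]
opening: 0.549
finger_force: 0.0
```

>>> step_arm([
  {"dp": [0, 0, 0], "twist": [0, 0, 0], "hand": 0.1},
  {"dp": [0, 0, 0], "twist": [0, 0, 0], "hand": 0.1},
  {"dp": [0, 0, 0], "twist": [0, 0, 0], "hand": 0.1},
])

```text
clock: 45.45
tool_pos: [0.453, 0.3865, 0.2699]
eef_rot: [0.968, 0.251, 0.0, 0.0]
contact_force: [-0.1, -0.1, 0.2]
opening: 0.55
finger_force: 0.0
```

```bash
python3 - <<'E'
from h import *
plan((.4505,.388,.1775,29.2)); hooks('wrist')
E
```

```text
now [0.453  0.3865 0.2699] yaw 29.08 F [-0.1 -0.1  0.2] t 45.5 op 0.55
dp [-1.4, -2.6, 92.4] tw [0.001, 0.0, -0.002] rows 2
wrist 932 ztop 0.2083 rect [450.6 388.4] [15.8 25.5] 28.6 px [312. 252.]
```

>>> step_arm([
  {"dp": [-1, -2, 30], "twist": [0, 0, 0], "hand": 0.1},
  {"dp": [-1, -2, 60], "twist": [0, 0, 0], "hand": 0.1},
  {"dp": [-1, -2, 80], "twist": [0, 0, 0], "hand": 0.1},
  {"dp": [-1, -2, 92], "twist": [0, 0, 0], "hand": 0.1},
  {"dp": [-1, -2, 92], "twist": [0, 0, 0], "hand": 0.1},
])

```text
clock: 46.12
tool_pos: [0.4502, 0.3887, 0.1774]
eef_rot: [0.968, 0.252, -0.0, 0.0]
contact_force: [0.5, 0.0, 0.8]
opening: 0.551
finger_force: 0.0
```

>>> step_arm([
  {"dp": [0, 0, 0], "twist": [0, 0, 0], "hand": -0.2},
  {"dp": [0, 0, 0], "twist": [0, 0, 0], "hand": -0.8},
  {"dp": [0, 0, 0], "twist": [0, 0, 0], "hand": -0.8},
  {"dp": [0, 0, 0], "twist": [0, 0, 0], "hand": -0.8},
  {"dp": [0, 0, 0], "twist": [0, 0, 0], "hand": -0.8},
])

```text
clock: 46.75
tool_pos: [0.4505, 0.3895, 0.1786]
eef_rot: [0.968, 0.252, 0.001, -0.0]
contact_force: [-0.3, 0.1, 5.5]
opening: 0.295
finger_force: 20.0
```

>>> step_arm([
  {"dp": [0, 0, -20], "twist": [0, 0, 0], "hand": -0.8},
  {"dp": [0, 0, -45], "twist": [0, 0, 0], "hand": -0.8},
  {"dp": [0, 0, -75], "twist": [0, 0, 0], "hand": -0.8},
  {"dp": [0, 0, -105], "twist": [0, 0, 0], "hand": -0.8},
  {"dp": [0, 0, -130], "twist": [0, 0, 0], "hand": -0.8},
])

```text
clock: 47.38
tool_pos: [0.45, 0.3891, 0.3087]
eef_rot: [0.968, 0.252, -0.0, 0.0]
contact_force: [0.8, 0.0, -0.9]
opening: 0.29
finger_force: 20.0
```

```bash
python3 - <<'E'
from h import *
plan((.627,-.025,.308,89.7))
E
```

```text
now [0.45   0.3891 0.3087] yaw 29.22 F [ 0.8  0.  -0.9] t 47.4 op 0.29
dp [-28.5, 268.5, 0.4] tw [-0.0, 0.0, -0.633] rows 5
dp [-121.5, 133.3, 0.3] tw [-0.0, 0.0, -0.423] rows 4
```

>>> step_arm([
  {"dp": [-6, 54, 0], "twist": [0, 0, -0.127], "hand": -0.8},
  {"dp": [-11, 107, 0], "twist": [0, 0, -0.254], "hand": -0.8},
  {"dp": [-17, 161, 0], "twist": [0, 0, -0.38], "hand": -0.8},
  {"dp": [-23, 215, 0], "twist": [0, 0, -0.507], "hand": -0.8},
  {"dp": [-28.5, 268.5, 0], "twist": [0, 0, -0.633], "hand": -0.8},
])

```text
clock: 48.0
tool_pos: [0.5565, 0.1391, 0.3075]
eef_rot: [0.84, 0.543, -0.0, -0.0]
contact_force: [0.4, 1.0, -0.2]
opening: 0.295
finger_force: 20.0
```

>>> step_arm([
  {"dp": [-30, 33, 0], "twist": [0, 0, -0.106], "hand": -0.8},
  {"dp": [-61, 66, 0], "twist": [0, 0, -0.212], "hand": -0.8},
  {"dp": [-91, 100, 0], "twist": [0, 0, -0.318], "hand": -0.8},
  {"dp": [-121.5, 133, 0], "twist": [0, 0, -0.423], "hand": -0.8},
  {"dp": [-121.5, 133, 25], "twist": [0, 0, -0.423], "hand": -0.8},
])

```text
clock: 48.62
tool_pos: [0.629, -0.0305, 0.2831]
eef_rot: [0.712, 0.703, 0.0, 0.002]
contact_force: [0.7, 0.6, -0.6]
opening: 0.289
finger_force: 20.0
```

>>> step_arm([
  {"dp": [0, 0, 20], "twist": [0, 0, 0], "hand": -0.8},
  {"dp": [0, 0, 20], "twist": [0, 0, 0], "hand": -0.8},
  {"dp": [0, 0, 20], "twist": [0, 0, 0], "hand": -0.8},
])

```text
clock: 49.0
tool_pos: [0.6272, -0.0245, 0.2635]
eef_rot: [0.709, 0.705, 0.0, 0.0]
contact_force: [0.1, -0.1, -0.4]
opening: 0.295
finger_force: 20.0
```

>>> step_arm([
  {"dp": [0, -0.2, 25], "twist": [0, 0, 0], "hand": -0.8},
  {"dp": [0, -0.2, 45], "twist": [0, 0, 0], "hand": -0.8},
  {"dp": [0, -0.2, 65], "twist": [0, 0, 0], "hand": -0.8},
  {"dp": [0, -0.2, 83], "twist": [0, 0, 0], "hand": -0.8},
  {"dp": [0, -0.2, 93], "twist": [0, 0, 0], "hand": -0.8},
])

```text
clock: 49.62
tool_pos: [0.6268, -0.0248, 0.1695]
eef_rot: [0.709, 0.705, -0.0, 0.0]
contact_force: [0.2, 0.5, -0.6]
opening: 0.295
finger_force: 20.0
```

>>> step_arm([
  {"dp": [0, 0, 1], "twist": [0, 0, 0], "hand": -0.8},
  {"dp": [0, 0, 2], "twist": [0, 0, 0], "hand": -0.8},
  {"dp": [0, 0, 3], "twist": [0, 0, 0], "hand": -0.8},
  {"dp": [0, 0, 3], "twist": [0, 0, 0], "hand": -0.8},
])

```text
clock: 50.12
tool_pos: [0.6272, -0.0247, 0.1677]
eef_rot: [0.709, 0.705, 0.001, 0.001]
contact_force: [-0.3, -0.5, 2.6]
opening: 0.292
finger_force: 20.0
```

>>> step_arm([
  {"dp": [0, 0, 0], "twist": [0, 0, 0], "hand": -0.3},
  {"dp": [0, 0, 0], "twist": [0, 0, 0], "hand": 0.1},
  {"dp": [0, 0, 0], "twist": [0, 0, 0], "hand": 0.1},
  {"dp": [0, 0, -50], "twist": [0, 0, 0], "hand": 0.1},
  {"dp": [0, 0, -110], "twist": [0, 0, 0], "hand": 0.1},
])

```text
clock: 50.75
tool_pos: [0.6258, -0.025, 0.277]
eef_rot: [0.709, 0.705, -0.001, -0.001]
contact_force: [1.7, -0.4, 0.3]
opening: 0.549
finger_force: 0.0
```

>>> step_arm([
  {"dp": [-40, -30, -40], "twist": [0, 0, 0], "hand": 0.1},
  {"dp": [-80, -60, -40], "twist": [0, 0, 0], "hand": 0.1},
  {"dp": [-120, -90, -40], "twist": [0, 0, 0], "hand": 0.1},
  {"dp": [-150, -120, -40], "twist": [0, 0, 0], "hand": 0.1},
  {"dp": [-150, -120, -40], "twist": [0, 0, 0], "hand": 0.1},
])

```text
clock: 51.38
tool_pos: [0.5034, -0.1777, 0.3168]
eef_rot: [0.711, 0.703, -0.002, -0.0]
contact_force: [0.4, -0.5, -0.1]
opening: 0.549
finger_force: 0.0
```

>>> step_arm([
  {"dp": [0, 0, 0], "twist": [0, 0, 0], "hand": 0.1},
  {"dp": [0, 0, 0], "twist": [0, 0, 0], "hand": 0.1},
])

```text
clock: 51.62
tool_pos: [0.507, -0.1726, 0.317]
eef_rot: [0.708, 0.706, 0.001, 0.0]
contact_force: [0.6, 0.2, -0.3]
opening: 0.548
finger_force: 0.0
```

```bash
python3 - <<'E'
from h import *
d=hooks('side'); chk('top')
u,v=map(int,proj(d,[.626,-.085,.14])); c=d['pixels'][v-75:v+60,u-85:u+85]
cv2.imwrite('pics/s9.png',cv2.cvtColor(cv2.resize(c,None,fx=4.4,fy=4.4,interpolation=2),cv2.COLOR_RGB2BGR))
W=cloud(d); hsv=cv2.cvtColor(d['pixels'],cv2.COLOR_RGB2HSV)
m=(W[...,2]>.19)&(hsv[...,2]<90)&(abs(W[...,0]-.627)<.02)&(abs(W[...,1]+.24)<.04); P=W[m]; print('grip',len(P),P.min(0),P.max(0))
E
```

```text
side 33 ztop 0.1959 rect [ 625.6 -144.1] [23.8 15.2] 5.1 px [345. 171.]
side 36 ztop 0.1954 rect [ 625.1 -105. ] [28.2 17.2] 7.3 px [336. 176.]
side 38 ztop 0.1959 rect [626.  -64.3] [15.6 27.6] 83.4 px [326. 182.]
side 38 ztop 0.1957 rect [627.5 -24. ] [16.7 26.6] 82.3 px [316. 187.]
538 y -0.2146 0.0537
-0.22 87 x [0.6176 0.6353] ztop 0.1534
-0.16 47 x [0.6202 0.6357] ztop 0.1601
-0.12 55 x [0.6192 0.6347] ztop 0.1598
-0.08 60 x [0.6189 0.6354] ztop 0.1601
-0.04 61 x [0.6201 0.6354] ztop 0.1597
0 131 x [0.6184 0.6379] ztop 0.1525
0.04 44 x [0.6197 0.6358] ztop 0.1529
grip 50 [ 0.61437037 -0.2423174   0.19022379] [ 0.63370412 -0.22248251  0.20840242]
```

View pics/s9.png

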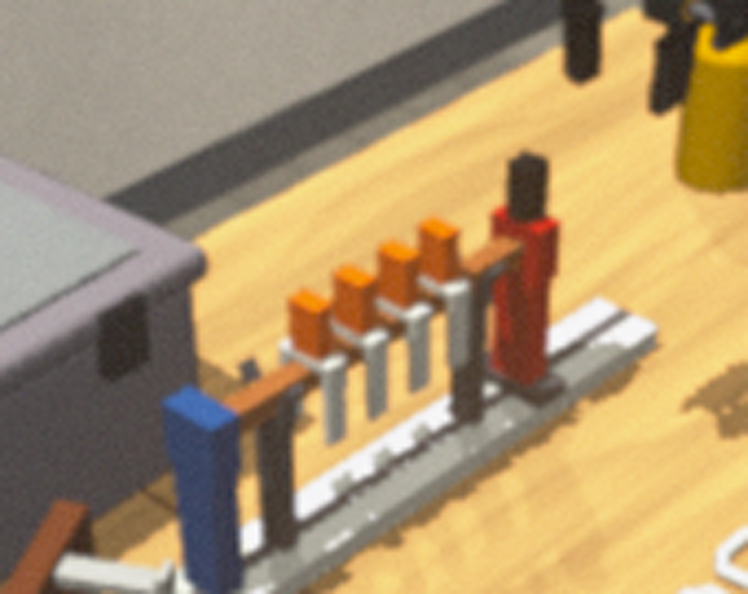

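All four hooks hang straight on the bar between the cradles, with blocks at (310,325), (355,300), (398,275) and (438,250). The bar is still seated between the blue and red stocks, and the gripper is clear. I hand in the job.

```bash
python3 -c "
from plant import r
print(r.finish_job())"
```

```text
the job is handed in; nothing more can be done
None
```

The bar is seated in both cups, all four gear hooks hang straight on it between the cradles, and the job was handed in at about 52 s on the robot's clock; no verdict came back.

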